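# Pack up the soldering bench

### The arm

A 6-joint arm with a two-finger parallel gripper is mounted at the origin on the work surface. World frame = base frame: x ahead of the robot, y to its left, z up, the work surface at z = 0. Lengths are in m, angles in rad, forces in N, time in s.
With the tool pointing down it reaches from about 0.35 to 0.975 m from the base axis. Payload 4.9 kg.
Tool frame: the origin (TCP) lies at the very end of the fingers, on their centre line; the grasp point (between the pads) lies 19 mm behind it; z points along the fingers, x is the direction in which the jaws open and shut, and the axes are right-handed (so a half turn about z gives the same grasp; the last joint's range is limited). The gripper opens to 85 mm and grips with 20 to 120 N. Pads are 22 mm wide; open, the fingers measure 114 mm over their backs; the gripper's body (76 mm by 85 mm) begins 54 mm behind the grasp point. The pads swing forward as they close: fully open they stand 13 mm farther back than shut.
Start: joints at [-1.338, 0.053, 1.613, -0, 1.476, -0.119], TCP at [0.215, -0.587, 0.231] pointing down, gripper open.
Joint ranges: [-3.01, 3.01], [-1.01, 2.22], [0.06, 2.58], [-1.02, 4.17], [0.09, 2.62], [-3.14, 3.14]. Speed limits (rad/s): [2.57, 2.57, 3.14, 3.14, 3.14, 3.14].

### API

Orientations are given as a rotation vector (axis times angle).
In Python, from station import ctrl, get_image, calibration, job gives the robot as it stands.
- The arm moves only by the tool jog_arm, never from a script. Its argument "deltas" is a list of rows, each a list of 3 entries, a list of its own where there are three numbers: the turn, a rotation vector about the tool's x, y, z in degrees, then the shift along the tool's x, y, z in m, then the finger opening in m, from 0 to 0.0854. In form: [[[ax, ay, az], [tx, ty, tz], gripper], ...]. A call has 1 to 12 rows; each row is the pose to reach, as a shift and turn from the pose commanded when the call began, along the tool's axes at that moment; what a row does not reach only later rows make up. A row lasts 1/12 s, in which the tool goes at most 41.7 mm and 7.16 degrees, less where a joint would pass 70% of its speed; a pose out of reach is approached as far as the arm can. A call with a gripper value outside its range is refused whole. The fingers move at their own pace and stop on an object; "squeeze" is the grip in N (left out, the last holds). Time passes only in rows, so rows that repeat a pose let the fingers close. It gives the time, the measured TCP pose, the force and the opening at its end, in the units of the state.
- ctrl.get_obs(): the state, without advancing time (a new reading comes with each control period).
- get_image(name): name is "scene" or "side" or "wrist"; returns the picture (384x512x3 uint8, red, green, blue); there is no depth.
- calibration(name): a dict with "mtx" (3x3 intrinsics, pixels), "origin" and "rotation" of the camera in the world; the wrist camera has in their place "tool_from_camera" (4x4, takes a point from camera to tool coordinates, whose origin is the TCP and whose axes are the tool frame's). Camera axes: x right, y up, looking along -z (the intrinsics and any distortion apply to the point x, -y, -z); pixel columns grow to the right and rows downward; lengths in m; the calibration is good to about 2 mm. The wrist camera is an equidistant fisheye: a pixel r from the principal point sees the ray r / f radians off the axis. A picture is of the moment at which its call begins: read the wrist's pose just before it. calibration takes no time and is no camera call.
- job.finish_job(): hands the job in, once; it reports no verdict.
The state is a dict: "t": time; "q": joint angles; "dq": joint speeds; "effort": joint torques, N m; "tool_pos": TCP position; "tool_rot": TCP orientation; "contact_force": force on the tool from outside, world axes, zero at the start; "wrist_torque": the same for the moment, N m; "opening": finger opening in m.
Only numpy, scipy, OpenCV 4.12 (cv2) and the standard library are available. Lean on these libraries where they do the work, as an engineer would, in place of code of your own. Each camera call takes 0.05 s, during which the arm holds its last target.

### The job

Pack up the soldering bench: first turn the soldering station's heat knob fully anticlockwise to its stop. Then stack all the grey project cases that are out, lid up, in one pile on the aluminium plate, the largest at the bottom and each next smaller one squarely on top with its long sides parallel to those below and no overhang, and lay the cranked steel arm centred on its two-post rest with both of its rod ends lying in the V notches, block hanging upright between them. Leave the other things on the bench where they are.

Things in the scene. Friction and masses are not known exactly. Their poses are not given: they have to be found in the camera images.
- case_a: flat-topped closed plastic project case, grey, 110 long (x) x 68 wide (y) x 34 high (z), mm; origin at the centre of its underside, z up. May be absent (None).
- case_b: flat-topped closed plastic project case, grey, 96 long (x) x 58 wide (y) x 38 high (z), mm; origin at the centre of its underside, z up. May be absent (None).
- case_c: flat-topped closed plastic project case, grey, 82 long (x) x 48 wide (y) x 32 high (z), mm; origin at the centre of its underside, z up. May be absent (None).
- case_d: flat-topped closed plastic project case, grey, 68 long (x) x 38 wide (y) x 36 high (z), mm; origin at the centre of its underside, z up. May be absent (None).
- case_e: flat-topped closed plastic project case, grey, 54 long (x) x 28 wide (y) x 32 high (z), mm; origin at the centre of its underside, z up. May be absent (None).
- plate: the aluminium plate lying fixed on the mat, 150 (x) x 100 (y) x 5 mm thick; origin at the centre of its underside, so its top is 5 above the origin.
- crank: loose cranked steel arm, a flat Z (mm). Clamp block in its middle: 18 (x) x 26 (y) x 30 high, origin at the centre of its underside, standing on the mat; grip it across its 18 from above. Rods of 8 diameter, axes 18 above the origin, leave the block along +y and -y and bend square: at y = +30 one runs to x = +90, at y = -30 the other to x = -90. The same after half a turn about z.
- rest: fixed rest (mm): foot 160 (x) x 90 (y) x 8, origin under its centre. Two posts 14 thick in x at (68, 30) and (-68, -30), each with a 45 degree V notch along x, open to the top: 42 wide and 76 high there, 54 wide outside. Rods lying in the Vs have their axes 60 above the origin, so the seated arm's origin is centred 42 above the rest's, x axes parallel. Nothing else stands on the foot.
- heat (a joint): angle of the heat knob on top of the soldering station, rad: 0 is the fully anticlockwise end stop (lowest, seen from above), it grows clockwise up to 4.0. Light friction (0.04 N m); it stays where it is left.
- heat_grip (a point): point on the heat knob's vertical axis at the height to grip (mm), in the knob's upright bar (38 long along this frame's x, 14 thick in y, top 7 above the point); the frame turns with the knob. The knob's 40 diameter skirt lies 23 below the point. The station under it is a black box 150 x 110 x 80 high, the knob 25 nearer the robot than its middle.
- pliers: yellow-handled pliers lying flat, about 125 long, 12 high (mm); not part of the job; origin near its joint, at the underside.
- spool: solder spool standing on a flange, 60 diameter, 38 high (mm); not part of the job; origin at the centre of its underside.
- wool_tin: round tin of brass wool, 72 diameter, 31 high (mm); not part of the job; origin at the centre of its underside.
- flux_tin: small black round tin, 34 diameter, 18 high (mm); not part of the job; origin at the centre of its underside.
- scraper: wooden-handled scraper, 180 long, 16 high (mm); not part of the job; origin at the centre of its underside.
- board_a: little green circuit board, 36 x 26, up to 8 high (mm); not part of the job; origin at the centre of its underside.
- board_b: little green circuit board, 36 x 26, up to 8 high (mm); not part of the job; origin at the centre of its underside.
Things that resemble listed ones, but are neither listed nor needed, are in the scene too. Leave any pink or yellow look-alike of the case_e alone.

How it is judged:
By the outcome, as a careful person would: the job done as asked, in the order asked, and still so for the second after the job is handed in, with the robot touching nothing.
Of case_a, case_b, case_c, case_d, case_e only 3 to 5 are there at a start; the rules pass over those that are not, and their reading is None.
At some moment in a run one of crank, case_a may be knocked a few centimetres aside while the robot is not near it.
It also fails if it takes over 210 s, if anything falls off the work surface, if the arm or the gripper's body presses on something with over 40 N, if the wrist force passes 120 N, or if a joint passes its speed limit or range.

## Working session

There is one attempt and no reset: what is moved stays moved. The work goes in short steps, Python scripts to look and compute and a tool call to move; the robot and the scene stay as the last step left them, time stands still between calls to the robot, and variables do not carry over. Pictures are saved under pics/ and viewed, and the job is handed in when it is done.

Besides the shell and the picture viewer there is one more tool, called after "Call:" as name(argument=value, ...) on one line, values as JSON. jog_arm: Moves the arm, as the interface text tells. Its arguments: {"type":"object","properties":{"deltas":{"type":"array","items":{"type":"array"}},"squeeze":{"type":"number"}},"required":["deltas"]}

```bash
ls; mkdir -p pics; python3 - <<'E'
from station import ctrl,get_image,calibration,job
import cv2
print(ctrl.get_obs())
for n in ["scene","side","wrist"]:
    im=get_image(n); cv2.imwrite(f"pics/{n}0.png",im[:,:,::-1]); print(n,calibration(n))
E
```

```text
pics
{'t': 0.0, 'q': array([-1.33797809e+00,  5.33512418e-02,  1.61430733e+00,  3.02262815e-05,
        1.47601813e+00, -1.18983147e-01]), 'dq': array([-0.00036501, -0.00166323, -0.00127822,  0.00113838,  0.00044953,
        0.00067802]), 'effort': array([-1.57635473e-03, -3.93679476e+01, -3.70178211e+01, -1.28138686e-04,
        7.16124487e-03,  1.01206825e-05]), 'tool_pos': array([ 0.21523958, -0.58609415,  0.23005855]), 'tool_rot': array([-2.57474490e+00,  1.79761806e+00,  2.41019070e-03]), 'contact_force': array([0.02603615, 0.0335233 , 0.0042387 ]), 'wrist_torque': array([-0.02023501,  0.01279478,  0.02003898]), 'opening': 0.08526229040469094}
scene {'mtx': array([[477.80713219,   0.        , 258.92816128],
       [  0.        , 477.80713219, 185.63065395],
       [  0.        ,   0.        ,   1.        ]]), 'origin': array([ 1.10440845, -0.91800244,  0.98644376]), 'rotation': array([0.83824779, 0.23093017, 0.4520539 ])}
side {'mtx': array([[480.00087896,   0.        , 249.68177975],
       [  0.        , 480.00087896, 193.16719009],
       [  0.        ,   0.        ,   1.        ]]), 'origin': array([-0.01885917,  0.80060915,  1.13988591]), 'rotation': array([ 0.3320623 , -0.95866598, -2.36994496])}
wrist {'mtx': array([[297.31863964,   0.        , 253.41599978],
       [  0.        , 297.31863964, 192.59859758],
       [  0.        ,   0.        ,   1.        ]]), 'tool_from_camera': array([[ 9.99999802e-01,  4.09587260e-04,  4.76819244e-04,
        -9.01773686e-04],
       [ 5.31078700e-04, -9.56322036e-01, -2.92314697e-01,
        -7.47093222e-02],
       [ 3.36264374e-04,  2.92314893e-01, -9.56322064e-01,
        -1.43462964e-01],
       [ 0.00000000e+00,  0.00000000e+00,  0.00000000e+00,
         1.00000000e+00]])}
```

View pics/scene0.png

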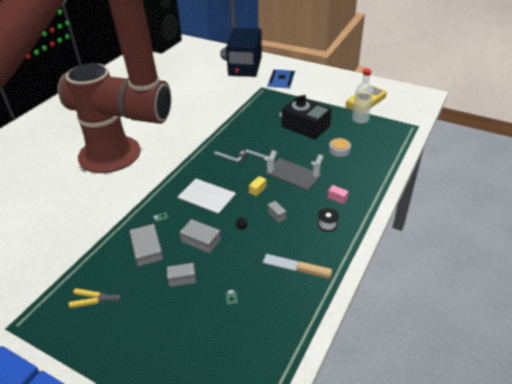

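View pics/side0.png

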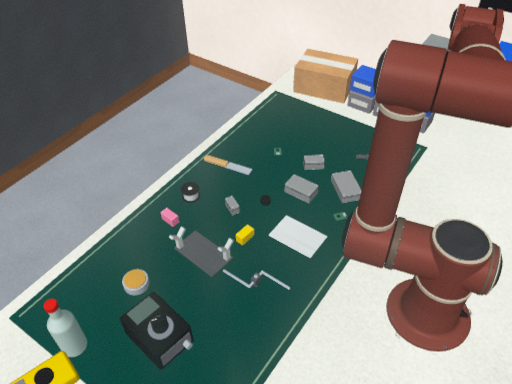

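View pics/wrist0.png

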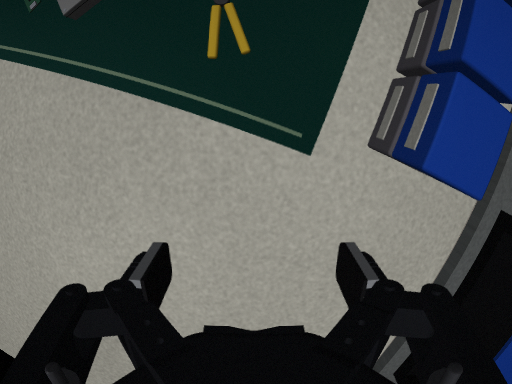

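```bash
cat > h.py <<'E'
import numpy as np, cv2
from scipy.spatial.transform import Rotation as R
from station import ctrl,get_image,calibration,job
def tool():
    o=ctrl.get_obs(); return np.array(o['tool_pos']),R.from_rotvec(o['tool_rot']).as_matrix()
def cam(n,tp=None):
    c=calibration(n)
    if n=='wrist':
        p,M=tp; T=c['tool_from_camera']
        return c['mtx'],p+M@T[:3,3],M@T[:3,:3],True
    return c['mtx'],np.array(c['origin']),R.from_rotvec(c['rotation']).as_matrix(),False
def ray(C,uv):
    K,o,M,fe=C
    x=(uv[0]-K[0,2])/K[0,0]; y=(uv[1]-K[1,2])/K[1,1]
    if fe:
        r=np.hypot(x,y); s=np.sin(r)/max(r,1e-9); d=np.array([x*s,-y*s,-np.cos(r)])
    else: d=np.array([x,-y,-1.])
    return M@d
def hit(C,uv,z):
    d=ray(C,uv); return C[1]+d*(z-C[1][2])/d[2]
def proj(C,P):
    K,o,M,fe=C
    c=(np.atleast_2d(P)-o)@M; x,y,z=c[:,0],-c[:,1],-c[:,2]
    if fe:
        h=np.hypot(x,y); th=np.arctan2(h,z); x,y=x/np.maximum(h,1e-9)*th,y/np.maximum(h,1e-9)*th
    else: x,y=x/z,y/z
    return np.stack([x*K[0,0]+K[0,2],y*K[1,1]+K[1,2]],1)
def save(name,im,box=None,scale=1):
    if box: im=im[box[1]:box[3],box[0]:box[2]]
    im=cv2.resize(im,None,fx=scale,fy=scale,interpolation=cv2.INTER_CUBIC)
    cv2.imwrite('pics/'+name+'.png',im[:,:,::-1])
def shot(name):
    t=tool() if name=='wrist' else None
    im=get_image(name); return im,cam(name,t)
E
python3 - <<'E'
from h import *
S=cam('scene');D=cam('side')
for n,a,b,z in [('knob',(301,103),(158,322),.1),('caseL',(146,237),(346,182),.034),('case2',(200,230),(301,184),.038),('case3',(181,270),(314,159),.032),('case4',(277,207),(232,202),.03),('plate',(207,195),(298,236),.005),('rest',(293,173),(203,253),.008),('crank',(243,155),(256,280),.02),('wool',(340,147),(136,280),.03),('spool',(328,218),(190,191),.03),('yellow',(258,186),(245,235),.03),('pink',(338,194),(170,217),.03),('flux',(241,223),(265,200),.018),('scr',(298,266),(228,165),.01)]:
    print(n,hit(S,a,z).round(3),hit(D,b,z).round(3))
s=cv2.imread('pics/scene0.png')[:,:,::-1];d=cv2.imread('pics/side0.png')[:,:,::-1]
save('s_a',s,(110,170,310,320),4); save('d_a',d,(200,140,400,290),4)
save('s_b',s,(200,70,360,190),5); save('d_b',d,(100,210,310,370),3.7)
E
```

```text
knob [0.521 0.448 0.1  ] [0.519 0.461 0.1  ]
caseL [ 0.388 -0.279  0.034] [ 0.396 -0.29   0.034]
case2 [ 0.508 -0.193  0.038] [ 0.511 -0.195  0.038]
case3 [ 0.54  -0.329  0.032] [ 0.54  -0.332  0.032]
case4 [ 0.653 -0.006  0.03 ] [ 0.653 -0.009  0.03 ]
plate [ 0.424 -0.032  0.005] [ 0.417 -0.027  0.005]
rest [0.617 0.182 0.008] [0.613 0.189 0.008]
crank [0.432 0.18  0.02 ] [0.425 0.184 0.02 ]
wool [0.71  0.354 0.03 ] [0.694 0.378 0.03 ]
spool [0.802 0.019 0.03 ] [0.796 0.029 0.03 ]
yellow [0.559 0.052 0.03 ] [0.54  0.077 0.03 ]
pink [0.79  0.127 0.03 ] [0.774 0.151 0.03 ]
flux [ 0.585 -0.101  0.018] [ 0.578 -0.085  0.018]
scr [ 0.793 -0.164  0.01 ] [ 0.784 -0.158  0.01 ]
```

View pics/s_a.png

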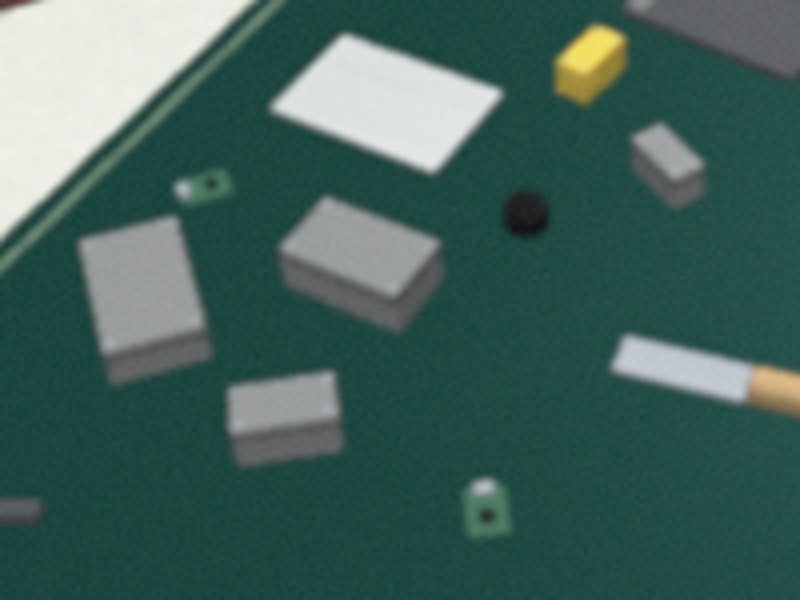

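View pics/d_a.png

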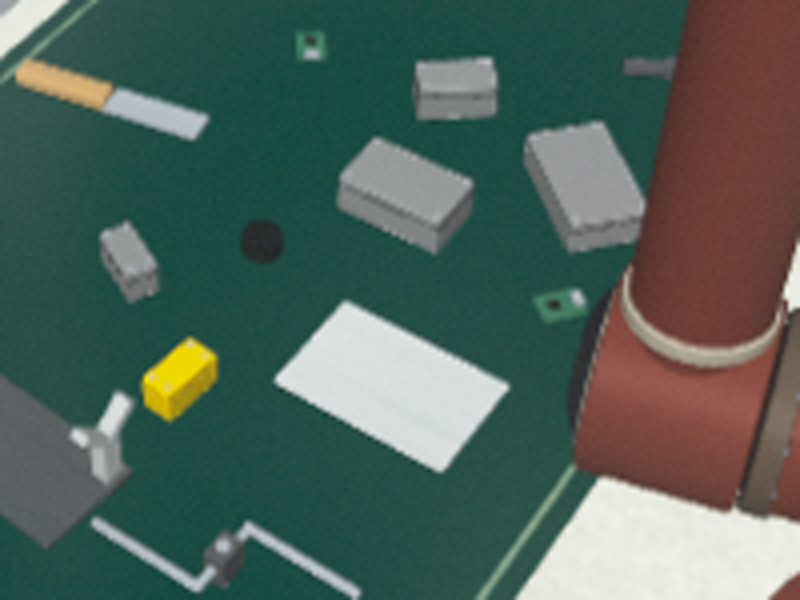

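View pics/s_b.png

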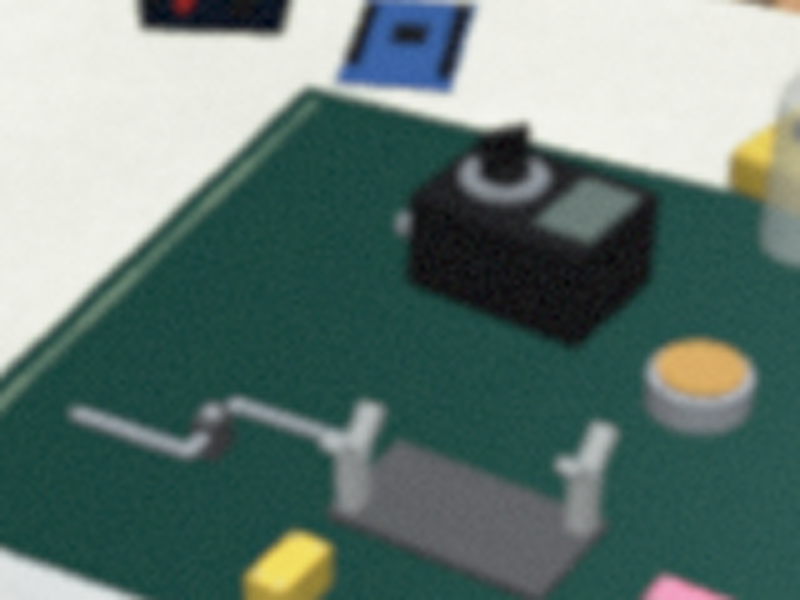

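View pics/d_b.png

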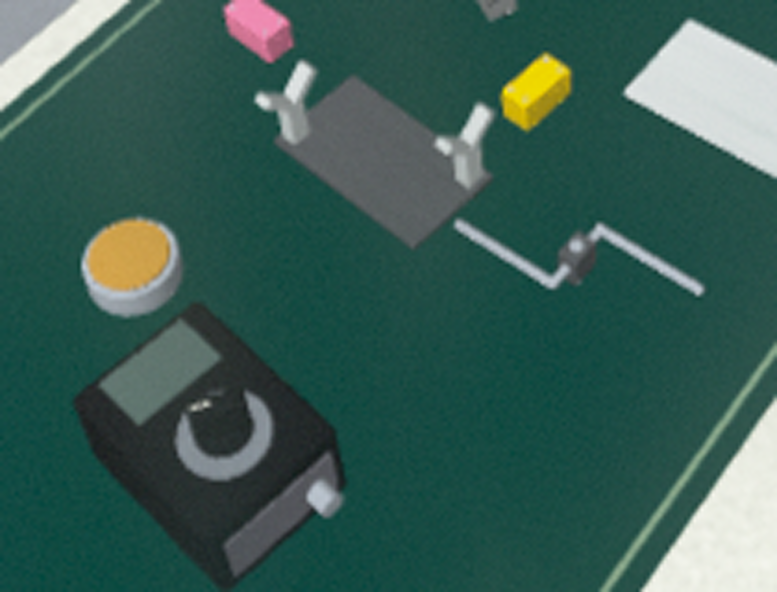

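```bash
python3 - <<'E'
from h import *
S=cam('scene');D=cam('side')
def q(C,pts,off,s,z):
    P=np.array([hit(C,(off[0]+u/s,off[1]+v/s),z)[:2] for u,v in pts])
    e=np.roll(P,-1,0)-P; L=np.hypot(*e.T)*1000
    k=0 if L[0]+L[2]>L[1]+L[3] else 1
    v=e[k]-e[k+2]; print(P.mean(0).round(4),L.round(0),'long ang',np.degrees(np.arctan2(v[1],v[0])).round(1))
o=(110,170)
for n,p,z in [('L',[(78,242),(178,217),(208,328),(105,355)],.034),('2',[(325,197),(442,242),(397,295),(280,248)],.038),('3',[(228,385),(335,371),(342,421),(230,433)],.034),('4',[(660,123),(705,163),(678,182),(631,143)],.032),('plate',[(345,33),(503,95),(435,173),(270,107)],.005),('yel',[(597,24),(627,38),(590,77),(555,63)],.032)]:
    print(n);q(S,p,o,4,z)
o=(200,140)
for n,p,z in [('2',[(378,138),(473,186),(435,234),(340,183)],.038),('3',[(415,65),(492,60),(497,92),(415,93)],.034),('4',[(127,223),(157,264),(132,277),(100,234)],.032),('plate',[(346,302),(509,386),(441,472),(275,380)],.005)]:
    print(n,'side');q(D,p,o,4,z)
o=(200,70)
q(S,[(398,440),(605,525),(540,598),(332,515)],o,5,.008)
q(D,[(353,76),(491,178),(413,247),(276,143)],(100,210),3.7,.008)
p,M=tool();print(M.round(3))
E
```

```text
L
[ 0.3966 -0.2916] [ 70. 110.  68. 110.] long ang -41.6
2
[ 0.5113 -0.1964] [97. 56. 95. 56.] long ang 0.1
3
[ 0.5422 -0.3317] [69. 42. 70. 39.] long ang 36.0
4
[ 0.6559 -0.0121] [54. 28. 53. 30.] long ang -24.7
plate
[ 0.4236 -0.0325] [152.  98. 153. 101.] long ang -2.2
yel
[0.5523 0.0641] [29. 54. 32. 56.] long ang -95.4
2 side
[ 0.504  -0.1875] [94. 64. 93. 63.] long ang 176.6
3 side
[ 0.5393 -0.3274] [68. 42. 70. 36.] long ang -142.6
4 side
[ 0.6505 -0.0068] [52. 24. 54. 24.] long ang 154.6
plate side
[ 0.4179 -0.0273] [147.  99. 148.  98.] long ang 178.9
[0.6191 0.1798] [160.  85. 154.  91.] long ang -6.5
[0.6122 0.1884] [159.  87. 154.  89.] long ang 173.7
[[ 0.345 -0.939 -0.   ]
 [-0.939 -0.345  0.002]
 [-0.002 -0.    -1.   ]]
```

```bash
cat >> h.py <<'E'
def to(*wps):
    """wps: (x,y,z,yaw_deg) tool-down targets; prints delta rows"""
    p,M=tool()
    for w in wps:
        t=np.array(w[:3]); a=np.radians(w[3]); c,s=np.cos(a),np.sin(a)
        N=np.array([[c,s,0],[s,-c,0],[0,0,-1.]])
        d=M.T@(t-p); r=np.degrees(R.from_matrix(M.T@N).as_rotvec())
        print('[',list(map(float,r.round(2))),',',list(map(float,d.round(4))),'] n=',max(np.linalg.norm(d)/.0417,np.linalg.norm(r)/7.16).round(1))
def st():
    o=ctrl.get_obs(); p,M=tool()
    print('t',round(o['t'],2),'p',p.round(4),'yaw',np.degrees(np.arctan2(M[1,0],M[0,0])).round(2),'F',o['contact_force'].round(1),'tau',o['wrist_torque'].round(2),'open',round(o['opening'],4),'q',np.round(o['q'],2))
E
python3 -c "
from h import *
to((.47,-.2,.36,-20),(.44,.38,.36,-20))"
```

```text
[ [-0.05, 0.08, -49.84] , [-0.275, -0.3722, -0.1292] ] n= 11.5
[ [-0.05, 0.08, -49.84] , [-0.8298, -0.5439, -0.1283] ] n= 24.0
```

Call:
jog_arm(deltas=[[[0,0,-49.84],[-0.275,-0.3722,-0.1292],0.085],[[0,0,-49.84],[-0.275,-0.3722,-0.1292],0.085],[[0,0,-49.84],[-0.275,-0.3722,-0.1292],0.085],[[0,0,-49.84],[-0.275,-0.3722,-0.1292],0.085],[[0,0,-49.84],[-0.275,-0.3722,-0.1292],0.085],[[0,0,-49.84],[-0.275,-0.3722,-0.1292],0.085],[[0,0,-49.84],[-0.275,-0.3722,-0.1292],0.085],[[0,0,-49.84],[-0.275,-0.3722,-0.1292],0.085],[[0,0,-49.84],[-0.275,-0.3722,-0.1292],0.085],[[0,0,-49.84],[-0.275,-0.3722,-0.1292],0.085],[[0,0,-49.84],[-0.275,-0.3722,-0.1292],0.085],[[0,0,-49.84],[-0.275,-0.3722,-0.1292],0.085]])

```text
t: 1.15
tool_pos: [0.4716, -0.1971, 0.362]
tool_rot: [-3.094, 0.541, -0.004]
contact_force: [0.6, -0.4, -0.1]
opening: 0.0852
```

```bash
python3 -c "
from h import *
st()
to((.44,.38,.36,-20))
im,C=shot('wrist');save('w1',im,None,1.5)"
```

```text
t 1.15 p [ 0.4716 -0.1971  0.362 ] yaw -19.82 F [ 0.6 -0.4 -0.1] tau [ 0.   -0.03 -0.03] open 0.0852 q [-0.54 -0.27  1.69  0.    1.71 -0.2 ]
[ [-0.05, -0.12, 0.18] , [-0.2254, -0.5321, 0.002] ] n= 13.9
```

View pics/w1.png

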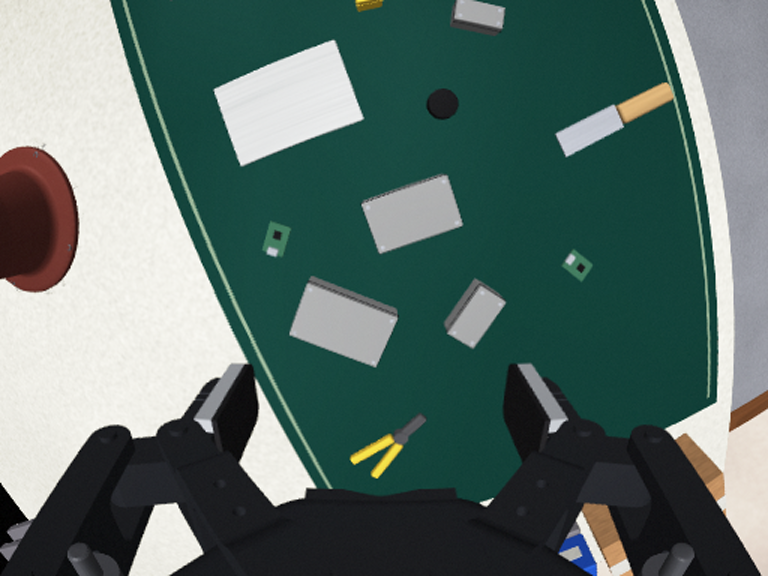

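Call:
jog_arm(deltas=[[[0,0,0],[-0.22,-0.53,0.0],0.085],[[0,0,0],[-0.22,-0.53,0.0],0.085],[[0,0,0],[-0.22,-0.53,0.0],0.085],[[0,0,0],[-0.22,-0.53,0.0],0.085],[[0,0,0],[-0.22,-0.53,0.0],0.085],[[0,0,0],[-0.22,-0.53,0.0],0.085],[[0,0,0],[-0.22,-0.53,0.0],0.085],[[0,0,0],[-0.22,-0.53,0.0],0.085],[[0,0,0],[-0.22,-0.53,0.0],0.085],[[0,0,0],[-0.22,-0.53,0.0],0.085],[[0,0,0],[-0.22,-0.53,0.0],0.085],[[0,0,0],[-0.22,-0.53,0.0],0.085]])

```text
t: 2.2
tool_pos: [0.4472, 0.301, 0.3602]
tool_rot: [3.094, -0.545, 0.0]
contact_force: [1.2, -0.1, 0.2]
opening: 0.0851
```

```bash
python3 -c "
from h import *
st()
im,C=shot('wrist');save('w2',im,None,1.5)"
```

```text
t 2.2 p [0.4472 0.301  0.3602] yaw -20.0 F [ 1.2 -0.1  0.2] tau [ 0.01 -0.03 -0.02] open 0.0851 q [ 0.45 -0.2   1.64 -0.    1.7   0.8 ]
```

View pics/w2.png

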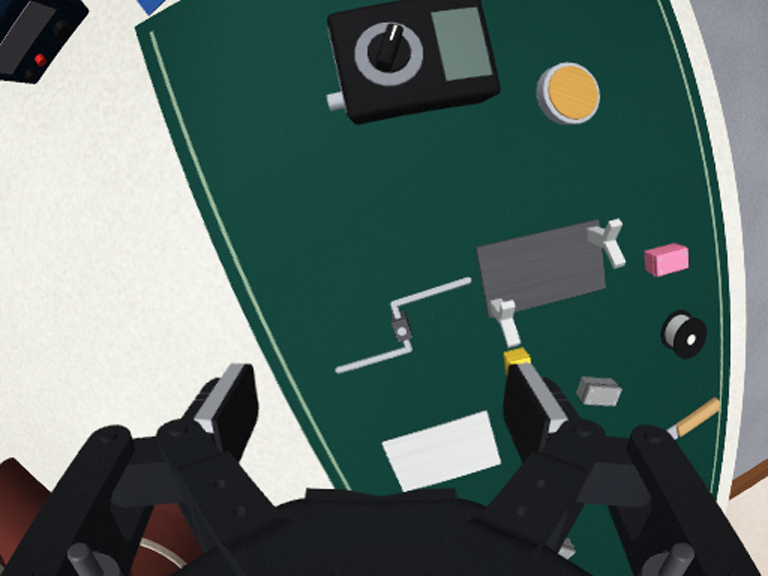

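```bash
python3 -c "
from h import *
im=cv2.imread('pics/w2.png')[:,:,::-1]
save('w2c',im,(310,0,510,150),4)
p,M=tool();C=cam('wrist',(p,M))
for uv,z in [((389,54),.085),((389,54),.09),((392,27),.115),((386,66),.115),((346,124),.08),((498,93),.08)]:
  print(uv,hit(C,(uv[0]/1.5,uv[1]/1.5),z).round(4))
"
```

```text
(389, 54) [0.5107 0.4691 0.085 ]
(389, 54) [0.5103 0.468  0.09  ]
(392, 27) [0.5188 0.4854 0.115 ]
(386, 66) [0.5018 0.453  0.115 ]
(346, 124) [0.4507 0.4197 0.08  ]
(498, 93) [0.5973 0.4032 0.08  ]
```

View pics/w2c.png

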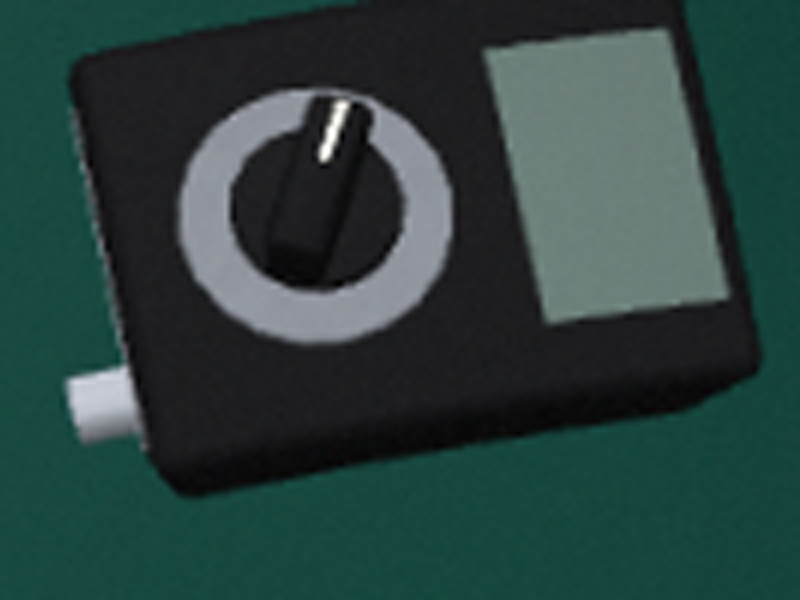

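```bash
python3 -c "
from h import *
to((.508,.468,.25,-33))"
```

```text
[ [-0.18, 0.24, 13.37] , [0.0048, -0.1721, 0.1099] ] n= 4.9
```

Call:
jog_arm(deltas=[[[0,0,13],[0.005,-0.172,0.11],0.06],[[0,0,13],[0.005,-0.172,0.11],0.06],[[0,0,13],[0.005,-0.172,0.11],0.06],[[0,0,13],[0.005,-0.172,0.11],0.06],[[0,0,13],[0.005,-0.172,0.11],0.06],[[0,0,13],[0.005,-0.172,0.11],0.06],[[0,0,13],[0.005,-0.172,0.11],0.06]])

```text
t: 2.83
tool_pos: [0.5105, 0.459, 0.246]
tool_rot: [3.007, -0.889, -0.007]
contact_force: [0.0, 0.1, 0.6]
opening: 0.0598
```

```bash
python3 -c "
from h import *
st()
im,C=shot('wrist');save('w3',im,None,1.5)"
```

```text
t 2.83 p [0.5105 0.459  0.246 ] yaw -32.93 F [0.  0.1 0.6] tau [ 0.    0.02 -0.01] open 0.0598 q [ 0.62  0.19  1.44 -0.    1.52  1.2 ]
```

View pics/w3.png

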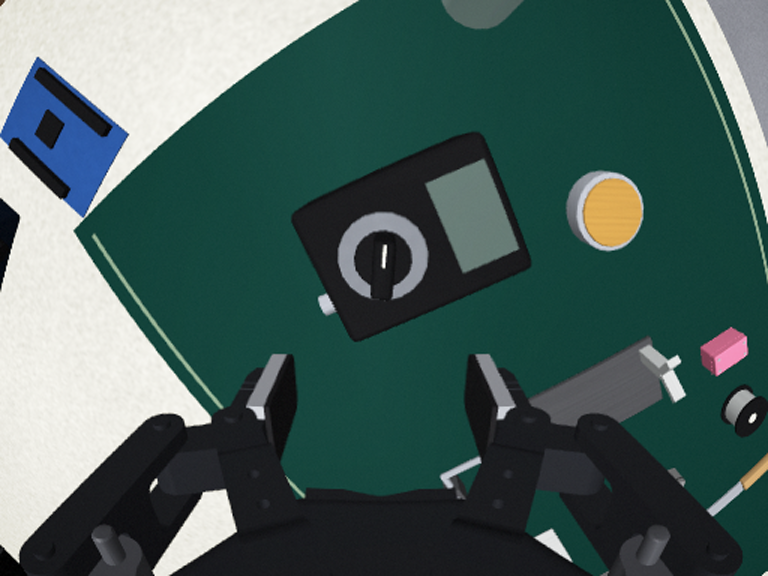

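```bash
python3 -c "
from h import *
im=cv2.imread('pics/w3.png')[:,:,::-1]
save('w3c',im,(320,190,460,320),5)
"
```

```text
(no output)
```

View pics/w3c.png

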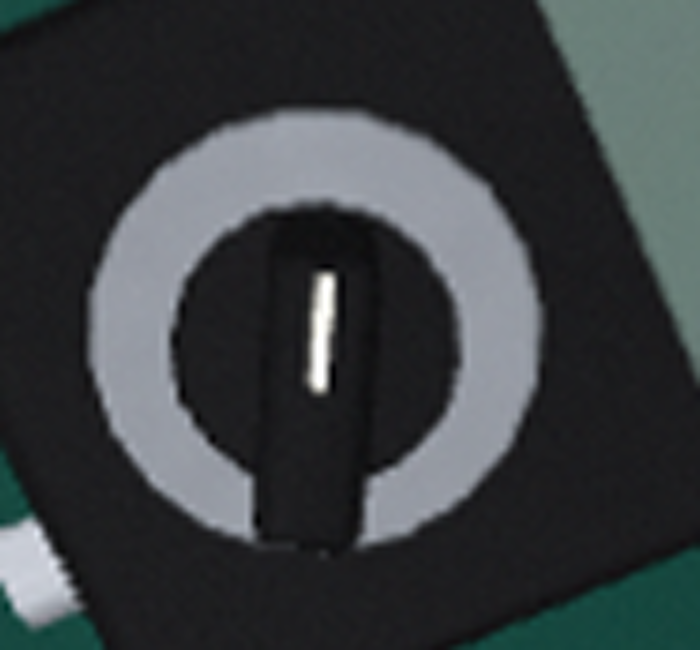

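```bash
python3 -c "
from h import *
T3=(np.array([.5105,.459,.246]),None)
p,M=tool()
C3=cam('wrist',(p,M))
p2=np.array([.4472,.301,.3602]);M2=R.from_rotvec([3.094,-.545,0]).as_matrix()
C2=cam('wrist',(p2,M2))
def tri(a,b):
    A=[];r=[]
    I=np.eye(3);S=0;B=0
    for C,uv in((C2,a),(C3,b)):
        d=ray(C,uv);d/=np.linalg.norm(d);P=I-np.outer(d,d);S=S+P;B=B+P@C[1]
    return np.linalg.solve(S,B)
k=1/1.5
print(tri(np.array((396.2,25.7))*k,np.array((385.4,244.4))*k))
print(tri(np.array((390.7,40))*k,np.array((383.6,268.4))*k))
# ring centre
print('ring',tri(np.array((310+315/4,215/4))*k,np.array((383,256))*k))
print('disc',tri(np.array((310+317/4,207/4))*k,np.array((383.2,259.2))*k))
for uv in [(385.4,244.4),(383.6,268.4)]: print(hit(C3,np.array(uv)*k,.116))
a,b=hit(C3,np.array((384.4,238))*k,.116),hit(C3,np.array((381.6,298))*k,.116);print(a,b)
for z in(.08,.085,.09):print(hit(C3,(320*k+172/7.5,190*k+346/7.5),z),hit(C3,(320*k+460/7.5,190*k+346/7.5),z))
"
```

```text
[0.52455219 0.47534506 0.12343098]
[0.51552525 0.46379097 0.12595037]
ring [0.51412692 0.46205771 0.08212574]
disc [0.51421724 0.46181847 0.09134256]
[0.52405279 0.47390809 0.116     ]
[0.51459116 0.46137529 0.116     ]
[0.5257582  0.47770759 0.116     ] [0.50266965 0.44534087 0.116     ]
[0.49582832 0.47063137 0.08      ] [0.5306243  0.44804914 0.08      ]
[0.49672606 0.47146073 0.085     ] [0.53096497 0.44924003 0.085     ]
[0.4976238  0.47229009 0.09      ] [0.53130565 0.45043092 0.09      ]
```

```bash
python3 -c "
from h import *
to((.514,.462,.16,-36.5),(.514,.462,.1,-36.5))"
```

```text
[ [0.16, 0.03, 3.52] , [0.0006, -0.0045, 0.089] ] n= 2.1
[ [0.16, 0.03, 3.52] , [0.0007, -0.0047, 0.149] ] n= 3.6
```

Call:
jog_arm(deltas=[[[0,0,3.5],[0.0006,-0.0045,0.089],0.05],[[0,0,3.5],[0.0006,-0.0045,0.089],0.05],[[0,0,3.5],[0.0006,-0.0045,0.089],0.05],[[0,0,3.5],[0.0006,-0.0045,0.089],0.05],[[0,0,3.5],[0.0006,-0.0045,0.089],0.05]])

```text
t: 3.3
tool_pos: [0.5152, 0.4623, 0.1644]
tool_rot: [-2.981, 0.984, -0.003]
contact_force: [-0.6, -0.1, 1.4]
opening: 0.0497
```

```bash
python3 -c "
from h import *
st();to((.514,.462,.1,-36.5))
im,C=shot('wrist');save('w4',im,None,1.5)"
```

```text
t 3.3 p [0.5152 0.4623 0.1644] yaw -36.54 F [-0.6 -0.1  1.4] tau [-0.01  0.01 -0.05] open 0.0497 q [ 0.62  0.25  1.51 -0.    1.38  1.26]
[ [-0.16, -0.05, -0.04] , [-0.0008, 0.0011, 0.0644] ] n= 1.5
```

View pics/w4.png

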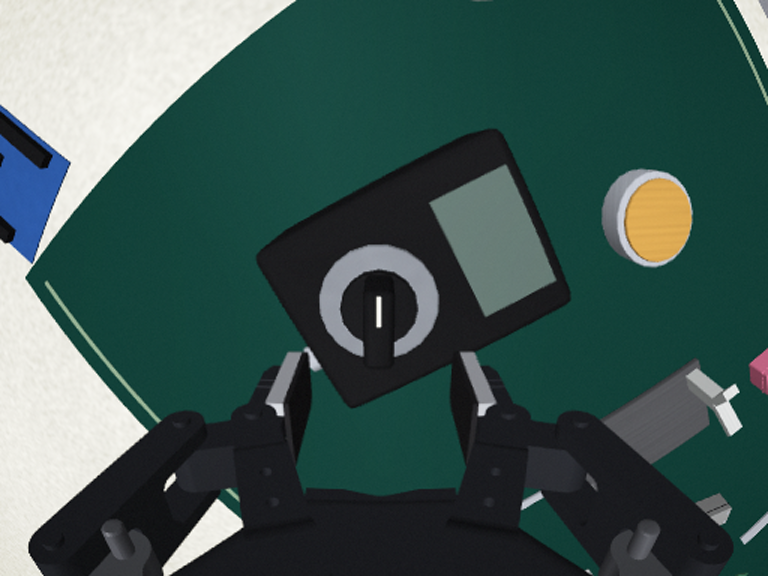

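Call:
jog_arm(deltas=[[[0,0,0],[-0.0008,0.001,0.03],0.05],[[0,0,0],[-0.0008,0.001,0.055],0.05],[[0,0,0],[-0.0008,0.001,0.063],0.04],[[0,0,0],[-0.0008,0.001,0.064],0.03],[[0,0,0],[-0.0008,0.001,0.064],0.0],[[0,0,0],[-0.0008,0.001,0.064],0.0],[[0,0,0],[-0.0008,0.001,0.064],0.0],[[0,0,0],[-0.0008,0.001,0.064],0.0]], squeeze=40)

```text
t: 4.02
tool_pos: [0.5145, 0.463, 0.1004]
tool_rot: [-2.981, 0.983, -0.004]
contact_force: [-0.3, -1.2, 4.9]
opening: 0.0129
```

```bash
python3 -c "
from h import *
st()
im,C=shot('wrist');save('w5',im,None,1.5)"
```

```text
t 4.02 p [0.5145 0.463  0.1004] yaw -36.5 F [-0.3 -1.2  4.9] tau [-0.24  0.12  0.01] open 0.0129 q [ 0.63  0.31  1.55 -0.    1.28  1.26]
```

View pics/w5.png

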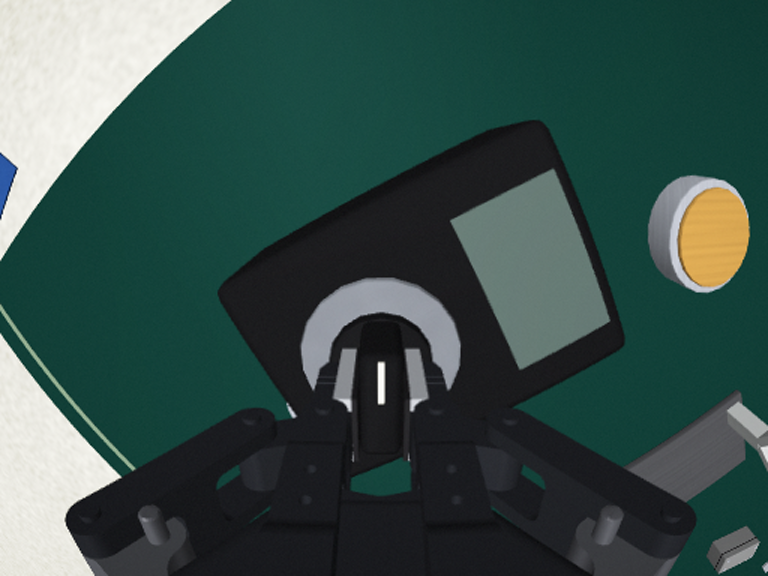

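Call:
jog_arm(deltas=[[[0,0,-5],[0,0,0],0.0],[[0,0,-10],[0,0,0],0.0],[[0,0,-15],[0,0,0],0.0],[[0,0,-20],[0,0,0],0.0],[[0,0,-25],[0,0,0],0.0],[[0,0,-30],[0,0,0],0.0]], squeeze=30)

```text
t: 4.57
tool_pos: [0.5138, 0.4632, 0.1004]
tool_rot: [-3.135, 0.172, -0.002]
contact_force: [-2.3, -0.6, 6.8]
opening: 0.0131
```

```bash
python3 -c "
from h import *
st()"
```

```text
t 4.57 p [0.5138 0.4632 0.1004] yaw -6.27 F [-2.3 -0.6  6.8] tau [-0.26  0.56 -0.05] open 0.0131 q [0.63 0.31 1.55 0.   1.28 0.74]
```

Call:
jog_arm(deltas=[[[0,0,-5],[0,0,0],0.0],[[0,0,-10],[0,0,0],0.0],[[0,0,-15],[0,0,0],0.0],[[0,0,-20],[0,0,0],0.0],[[0,0,-25],[0,0,0],0.0],[[0,0,-30],[0,0,0],0.0]])

```text
t: 5.07
tool_pos: [0.5131, 0.4631, 0.1004]
tool_rot: [-3.073, -0.646, -0.0]
contact_force: [-4.7, -1.8, 9.7]
opening: 0.0133
```

```bash
python3 -c "
from h import *
st()"
```

```text
t 5.07 p [0.5131 0.4631 0.1004] yaw 23.74 F [-4.7 -1.8  9.7] tau [-0.39  0.96 -0.02] open 0.0133 q [0.63 0.31 1.55 0.   1.28 0.21]
```

Call:
jog_arm(deltas=[[[0,0,-5],[0,0,0],0.0],[[0,0,-10],[0,0,0],0.0],[[0,0,-15],[0,0,0],0.0],[[0,0,-20],[0,0,0],0.0],[[0,0,-25],[0,0,0],0.0],[[0,0,-30],[0,0,0],0.0]])

```text
t: 5.57
tool_pos: [0.5125, 0.4626, 0.1004]
tool_rot: [-2.802, -1.42, 0.002]
contact_force: [-6.9, -4.6, 10.4]
opening: 0.0131
```

```bash
python3 -c "
from h import *
st()"
```

```text
t 5.57 p [0.5125 0.4626 0.1004] yaw 53.75 F [-6.9 -4.6 10.4] tau [-0.72  1.21 -0.03] open 0.0131 q [ 0.63  0.31  1.55  0.    1.28 -0.31]
```

Call:
jog_arm(deltas=[[[0,0,-5],[-0.001,0,-0.001],0.0],[[0,0,-10],[-0.001,0,-0.001],0.0],[[0,0,-15],[-0.001,0,-0.001],0.0],[[0,0,-20],[-0.001,0,-0.001],0.0],[[0,0,-25],[-0.001,0,-0.001],0.0],[[0,0,-30],[-0.001,0,-0.001],0.0]])

```text
t: 6.07
tool_pos: [0.5122, 0.4619, 0.1004]
tool_rot: [-2.34, -2.095, 0.0]
contact_force: [-4.7, -1.6, 6.5]
opening: 0.0133
```

```bash
python3 -c "
from h import *
st()"
```

```text
t 6.07 p [0.5122 0.4619 0.1004] yaw 83.69 F [-4.7 -1.6  6.5] tau [-0.37  0.66 -1.15] open 0.0133 q [ 0.63  0.3   1.55  0.    1.28 -0.84]
```

Call:
jog_arm(deltas=[[[0,0,-5],[0,0,0],0.0],[[0,0,-10],[0,0,0],0.0],[[0,0,-15],[0,0,0],0.0],[[0,0,-20],[0,0,0],0.0]])

```text
t: 6.4
tool_pos: [0.5129, 0.4619, 0.101]
tool_rot: [-1.965, -2.445, -0.003]
contact_force: [-3.8, -2.5, 8.5]
opening: 0.0135
```

```bash
python3 -c "
from h import *
st()
im,C=shot('wrist');save('w6',im,None,1.5)"
```

```text
t 6.4 p [0.5129 0.4619 0.101 ] yaw 102.43 F [-3.8 -2.5  8.5] tau [-0.6   0.53 -8.51] open 0.0135 q [ 0.62  0.3   1.55  0.01  1.28 -1.17]
```

View pics/w6.png

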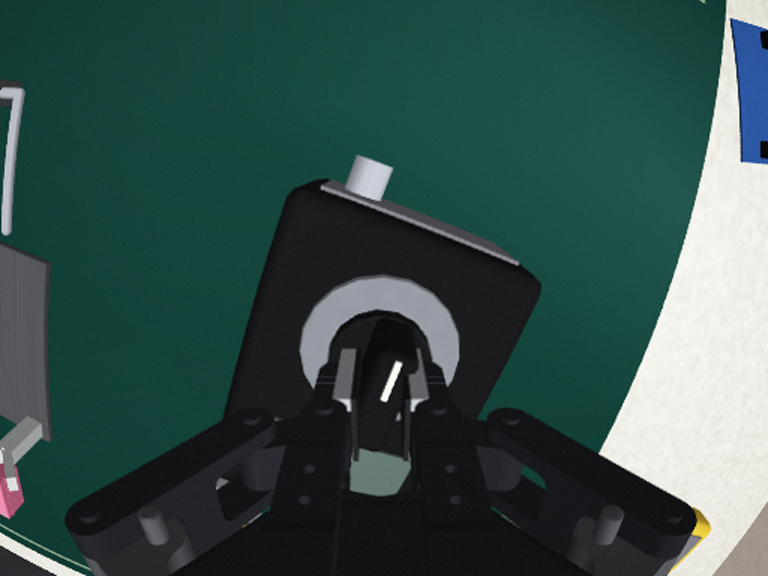

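Call:
jog_arm(deltas=[[[0,0,6],[0,0,0],0.0],[[0,0,12],[0,0,0],0.0],[[0,0,18],[0,0,0],0.0],[[0,0,18],[0,0,0],0.0]])

```text
t: 6.78
tool_pos: [0.5133, 0.4618, 0.1004]
tool_rot: [-2.312, -2.127, -0.003]
contact_force: [-0.8, -2.0, 5.0]
opening: 0.0134
```

```bash
python3 -c "
from h import *
st()"
```

```text
t 6.78 p [0.5133 0.4618 0.1004] yaw 85.21 F [-0.8 -2.   5. ] tau [-0.4   0.11 -1.28] open 0.0134 q [ 0.62  0.31  1.55  0.    1.28 -0.86]
```

Call:
jog_arm(deltas=[[[0,0,0.5],[0,0,0],0.06],[[0,0,0.5],[0,0,0],0.06],[[0,0,0.5],[0,0,0],0.06],[[0,0,0.5],[0,0,0],0.06],[[0,0,0.5],[0,0,-0.02],0.06],[[0,0,0.5],[0,0,-0.06],0.06],[[0,0,0.5],[0,0,-0.06],0.06],[[0,0,0.5],[0,0,-0.06],0.06]])

```text
t: 7.45
tool_pos: [0.5143, 0.4629, 0.1627]
tool_rot: [2.315, 2.123, 0.011]
contact_force: [-0.6, -0.3, -0.6]
opening: 0.0599
```

```bash
python3 -c "
from h import *
st()
im,C=shot('wrist');save('w7',im,None,1.5)
im,C=shot('scene');save('s1',im,None,1.5)"
```

```text
t 7.45 p [0.5143 0.4629 0.1627] yaw 85.06 F [-0.6 -0.3 -0.6] tau [-0.02 -0.02 -0.02] open 0.0599 q [ 0.63  0.25  1.51  0.    1.37 -0.86]
```

View pics/w7.png

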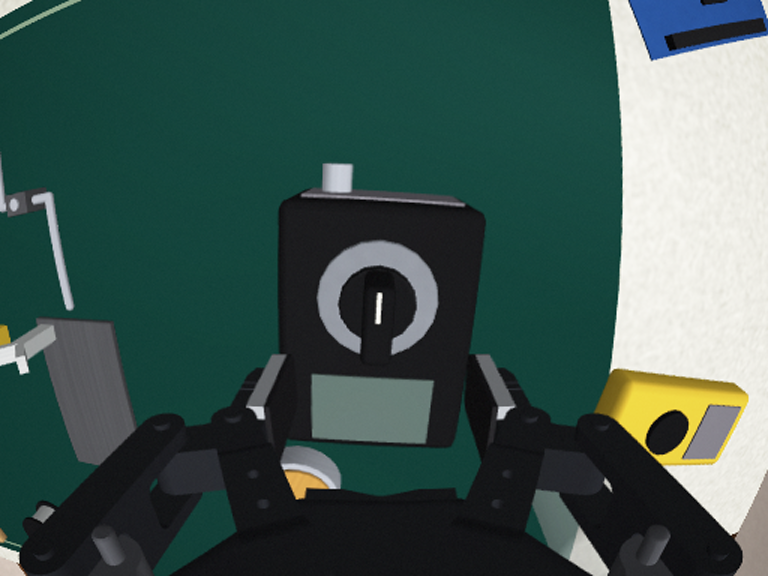

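View pics/s1.png

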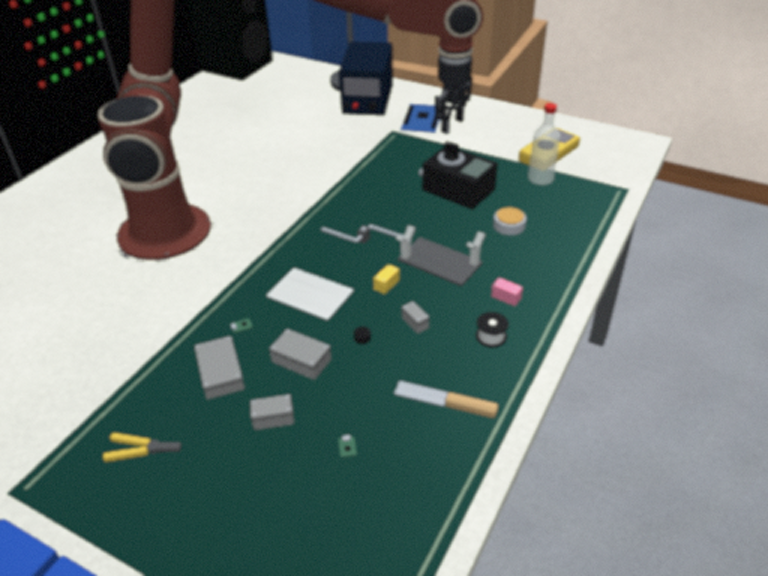

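```bash
cat >> h.py <<'E'
def ortho(im,C,x0,x1,y0,y1,z,res=.001):
    """image with col = x, row = -y"""
    xs=np.arange(x0,x1,res); ys=np.arange(y1,y0,-res)
    X,Y=np.meshgrid(xs,ys); P=np.stack([X.ravel(),Y.ravel(),np.full(X.size,z)],1)
    uv=proj(C,P).astype(np.float32).reshape(len(ys),len(xs),2)
    return cv2.remap(im,uv[...,0],uv[...,1],cv2.INTER_CUBIC)
def rects(o,x0,y1,res,mask,amin=800):
    cs,_=cv2.findContours(mask.astype(np.uint8),cv2.RETR_EXTERNAL,cv2.CHAIN_APPROX_NONE)
    out=[]
    for c in cs:
        if cv2.contourArea(c)*res*res*1e6<amin: continue
        (cx,cy),(w,h),a=cv2.minAreaRect(c)
        ang=-a
        if h>w: w,h=h,w; ang-=90
        ang=(ang+90)%180-90
        out.append((round(x0+cx*res,4),round(y1-cy*res,4),round(w*res*1e3,1),round(h*res*1e3,1),round(ang,1)))
    return out
E
python3 - <<'E'
from h import *
im=cv2.imread('pics/w1.png')[:,:,::-1]; im=cv2.resize(im,(512,384),interpolation=cv2.INTER_AREA)
C=cam('wrist',(np.array([.4716,-.1971,.362]),R.from_rotvec([-3.094,.541,-.004]).as_matrix()))
res=.0005
for z in (.005,.032,.034,.036,.038):
    o=ortho(im,C,.3,.75,-.45,.1,z,res)
    if z==.034: save('o1',o,None,.7)
    hsv=cv2.cvtColor(o,cv2.COLOR_RGB2HSV)
    m=(hsv[...,1]<45)&(hsv[...,2]>125)
    m=cv2.morphologyEx(m.astype(np.uint8),cv2.MORPH_OPEN,np.ones((9,9)))
    print(z,rects(o,.3,.1,res,m))
E
```

```text
0.005 [(0.5446, -0.3444, 72.0, 40.4, 38.7), (0.3876, -0.2988, 116.2, 72.3, -42.1), (0.511, -0.1997, 101.0, 61.5, 0.0), (0.7278, -0.1731, 49.0, 31.0, 9.7), (0.6633, -0.0016, 56.0, 27.9, -27.8), (0.4218, -0.0298, 150.0, 100.0, -0.9)]
0.032 [(0.5421, -0.3326, 68.0, 38.3, 38.5), (0.3935, -0.2895, 109.7, 68.4, -42.0), (0.5103, -0.1957, 95.8, 57.9, -0.5), (0.7222, -0.1693, 60.2, 29.2, 9.9), (0.6544, -0.0084, 52.9, 26.3, -28.2), (0.4258, -0.0351, 141.9, 94.6, -0.9)]
0.034 [(0.5419, -0.3318, 67.7, 37.8, 38.4), (0.3939, -0.2888, 109.3, 68.1, -42.0), (0.5103, -0.1953, 95.2, 58.0, -0.6), (0.7218, -0.1691, 61.0, 29.3, 9.9), (0.6537, -0.0088, 52.9, 26.2, -27.8), (0.4261, -0.0354, 141.3, 94.1, -0.9)]
0.036 [(0.5418, -0.3309, 67.3, 37.8, 38.4), (0.3943, -0.2882, 108.9, 67.9, -42.0), (0.51, -0.1953, 95.0, 57.5, 0.0), (0.7214, -0.1688, 61.8, 29.0, 9.8), (0.653, -0.0094, 52.7, 26.0, -28.0), (0.4264, -0.0358, 140.7, 93.7, -0.9)]
0.038 [(0.5415, -0.3301, 67.3, 37.6, 38.4), (0.3949, -0.2875, 108.4, 67.6, -42.0), (0.5102, -0.1948, 94.5, 57.5, 0.0), (0.721, -0.1686, 62.8, 29.0, 9.9), (0.6524, -0.0099, 52.4, 26.1, -27.9), (0.4268, -0.0362, 140.0, 93.4, -0.9)]
```

View pics/o1.png

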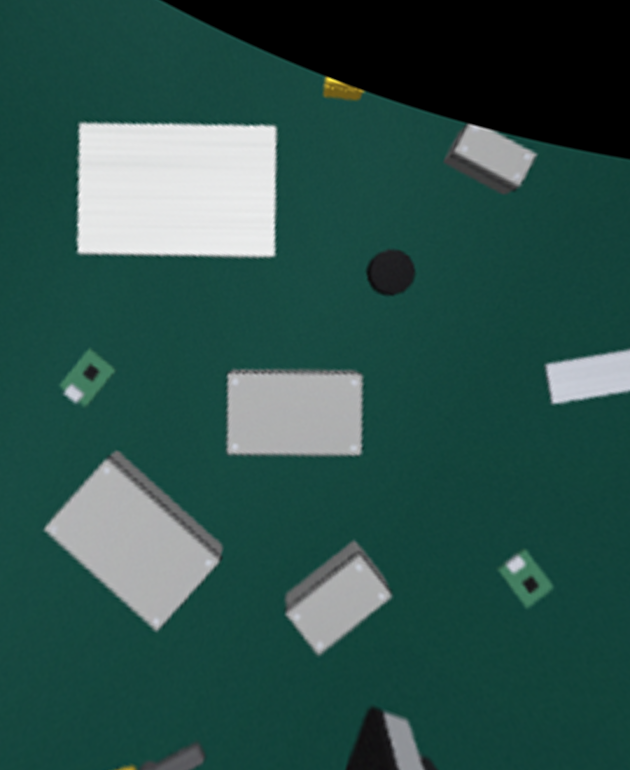

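```bash
python3 -c "
from h import *
to((.52,.1,.28,60),(.394,-.289,.2,48))"
```

```text
[ [-0.0, 0.0, 25.03] , [-0.3595, 0.0389, -0.1217] ] n= 9.1
[ [-0.0, 0.0, 37.03] , [-0.7579, -0.0529, -0.0417] ] n= 18.2
```

Call:
jog_arm(deltas=[[[0,0,0],[-0.03,0,-0.04],0.085],[[0,0,5],[-0.07,0.01,-0.08],0.085],[[0,0,25],[-0.36,0.04,-0.12],0.085],[[0,0,25],[-0.36,0.04,-0.12],0.085],[[0,0,25],[-0.36,0.04,-0.12],0.085],[[0,0,25],[-0.36,0.04,-0.12],0.085],[[0,0,25],[-0.36,0.04,-0.12],0.085],[[0,0,25],[-0.36,0.04,-0.12],0.085],[[0,0,37],[-0.7579,-0.0529,-0.0417],0.085],[[0,0,37],[-0.7579,-0.0529,-0.0417],0.085],[[0,0,37],[-0.7579,-0.0529,-0.0417],0.085],[[0,0,37],[-0.7579,-0.0529,-0.0417],0.085]])

```text
t: 8.55
tool_pos: [0.4736, 0.0014, 0.2413]
tool_rot: [-2.868, -1.278, 0.004]
contact_force: [0.6, -1.1, -0.0]
opening: 0.0849
```

```bash
python3 -c "
from h import *
st()
to((.394,-.289,.2,48))"
```

```text
t 8.55 p [0.4736 0.0014 0.2413] yaw 48.04 F [ 0.6 -1.1 -0. ] tau [-0.03 -0.02 -0.05] open 0.0849 q [-0.15 -0.33  1.94 -0.    1.53 -0.99]
[ [-0.12, 0.09, 0.04] , [-0.2691, 0.135, 0.0414] ] n= 7.3
```

Call:
jog_arm(deltas=[[[0,0,0],[-0.265,0.133,0.041],0.085],[[0,0,0],[-0.265,0.133,0.041],0.085],[[0,0,0],[-0.265,0.133,0.041],0.085],[[0,0,0],[-0.265,0.133,0.041],0.085],[[0,0,0],[-0.265,0.133,0.041],0.085],[[0,0,0],[-0.265,0.133,0.041],0.085],[[0,0,0],[-0.265,0.133,0.041],0.085],[[0,0,0],[-0.265,0.133,0.041],0.085],[[0,0,0],[-0.265,0.133,0.041],0.085],[[0,0,0],[-0.265,0.133,0.041],0.085]])

```text
t: 9.38
tool_pos: [0.3962, -0.2824, 0.201]
tool_rot: [-2.868, -1.275, 0.001]
contact_force: [-0.1, 0.1, -0.9]
opening: 0.0848
```

```bash
cat >> h.py <<'E'
def look(name,zs,xr=(.3,.75),yr=(-.45,.1),pic=True,vmin=125,amin=800,res=.0005):
    im,C=shot('wrist')
    if pic: save(name,im,None,1.5)
    for z in zs:
        o=ortho(im,C,xr[0],xr[1],yr[0],yr[1],z,res)
        hsv=cv2.cvtColor(o,cv2.COLOR_RGB2HSV)
        m=(hsv[...,1]<45)&(hsv[...,2]>vmin)
        m=cv2.morphologyEx(m.astype(np.uint8),cv2.MORPH_OPEN,np.ones((9,9)))
        print(z,rects(o,xr[0],yr[1],res,m,amin))
    return im,C
E
python3 -c "
from h import *
st();look('w8',(.034,.038))
to((.394,-.289,.2,48))"
```

```text
t 9.38 p [ 0.3962 -0.2824  0.201 ] yaw 47.95 F [-0.1  0.1 -0.9] tau [ 0. -0.  0.] open 0.0848 q [-0.77 -0.27  1.96  0.    1.45 -1.61]
0.034 [(0.5415, -0.3305, 67.3, 38.6, 38.5), (0.5741, -0.2593, 78.2, 19.2, -4.5), (0.3924, -0.288, 109.2, 67.2, -42.1), (0.5109, -0.1936, 96.1, 57.4, -0.4), (0.7126, -0.173, 79.5, 27.9, 10.3), (0.4133, -0.0462, 137.0, 91.3, -0.8), (0.6493, -0.0117, 53.0, 19.2, -26.6)]
0.038 [(0.539, -0.3293, 66.4, 38.2, 38.7), (0.3917, -0.2873, 107.8, 66.4, -42.1), (0.5086, -0.1941, 94.7, 56.6, -0.5), (0.7104, -0.1737, 83.3, 27.8, 9.7), (0.4124, -0.0487, 135.2, 90.1, -0.8), (0.6452, -0.0145, 52.3, 19.0, -26.6)]
[ [-0.11, -0.04, 0.03] , [-0.0071, 0.0027, 0.0015] ] n= 0.2
```

View pics/w8.png

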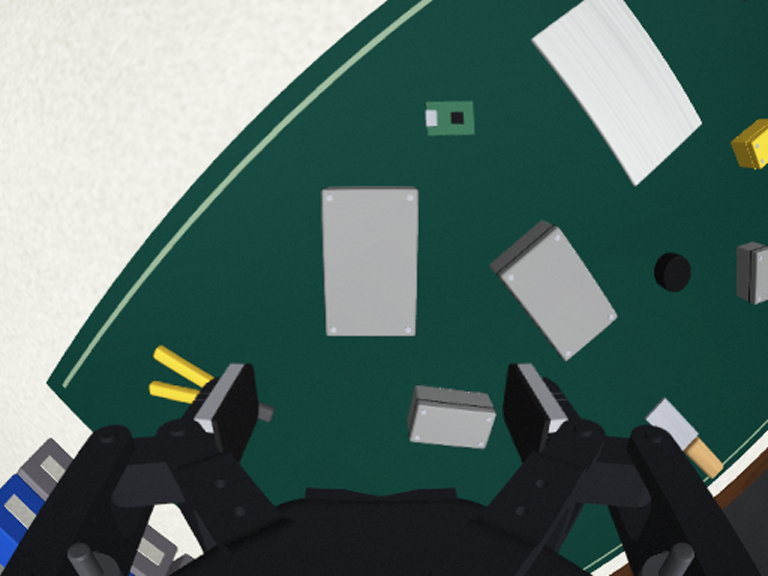

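```bash
python3 -c "
from h import *
to((.3932,-.2884,.05,48),(.3932,-.2884,.004,48))"
```

```text
[ [-0.11, -0.04, 0.03] , [-0.0073, 0.002, 0.1515] ] n= 3.6
[ [-0.11, -0.04, 0.03] , [-0.0073, 0.0021, 0.1975] ] n= 4.7
```

Call:
jog_arm(deltas=[[[0,0,0],[-0.0073,0.002,0.04],0.085],[[0,0,0],[-0.0073,0.002,0.08],0.085],[[0,0,0],[-0.0073,0.002,0.12],0.085],[[0,0,0],[-0.0073,0.002,0.151],0.085],[[0,0,0],[-0.0073,0.002,0.17],0.085],[[0,0,0],[-0.0073,0.002,0.185],0.085],[[0,0,0],[-0.0073,0.002,0.19],0.085],[[0,0,0],[-0.0073,0.002,0.19],0.085]])

```text
t: 10.1
tool_pos: [0.3931, -0.2876, 0.0111]
tool_rot: [-2.866, -1.28, 0.001]
contact_force: [1.1, 0.6, 0.3]
opening: 0.0852
```

```bash
python3 -c "
from h import *
st();to((.3932,-.2884,.004,48))
im,C=shot('wrist');save('w9',im,None,1.5)"
```

```text
t 10.1 p [ 0.3931 -0.2876  0.0111] yaw 48.14 F [1.1 0.6 0.3] tau [0.07 0.03 0.  ] open 0.0852 q [-0.78 -0.02  2.09  0.    1.08 -1.63]
[ [-0.18, -0.02, 0.14] , [-0.0005, 0.0006, 0.0071] ] n= 0.2
```

View pics/w9.png

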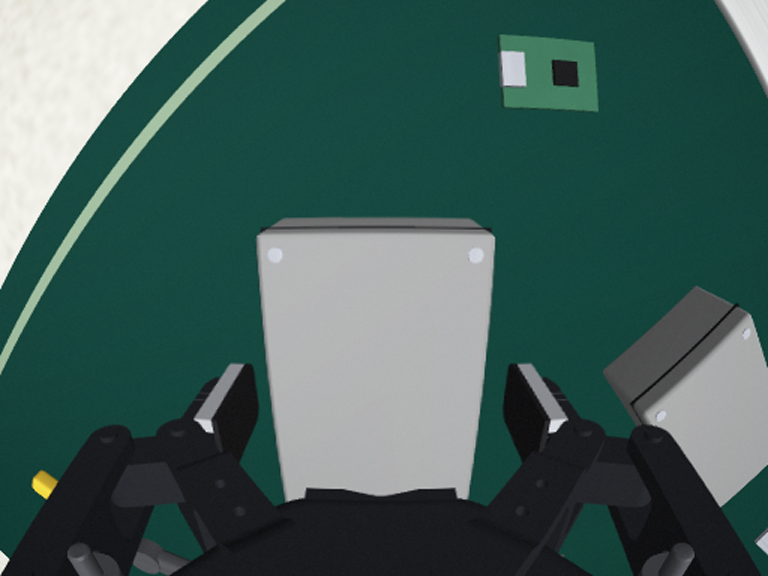

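Call:
jog_arm(deltas=[[[0,0,0],[-0.0005,0.0006,0.006],0.085],[[0,0,0],[-0.0005,0.0006,0.006],0.085],[[0,0,0],[-0.0005,0.0006,0.006],0.06],[[0,0,0],[-0.0005,0.0006,0.006],0.06],[[0,0,0],[-0.0005,0.0006,0.006],0.06],[[0,0,0],[-0.0005,0.0006,0.006],0.06],[[0,0,0],[-0.0005,0.0006,0.006],0.06]], squeeze=50)

```text
t: 10.73
tool_pos: [0.3942, -0.2912, 0.0076]
tool_rot: [2.869, 1.277, 0.002]
contact_force: [-0.2, 1.2, 5.8]
opening: 0.0668
```

```bash
python3 -c "
from h import *
st();to((.393,-.288,.1,48),(.422,-.03,.1,89.1))"
```

```text
t 10.73 p [ 0.3942 -0.2912  0.0076] yaw 47.98 F [-0.2  1.2  5.8] tau [ 0.26 -0.01  0.03] open 0.0668 q [-0.79 -0.01  2.08  0.    1.07 -1.63]
[ [0.11, -0.02, -0.02] , [0.0016, -0.0029, -0.0924] ] n= 2.2
[ [0.11, 0.02, -41.12] , [0.2127, -0.154, -0.0926] ] n= 6.7
```

Call:
jog_arm(deltas=[[[0,0,0],[0,0,-0.01],0.06],[[0,0,0],[0,0,-0.03],0.06],[[0,0,0],[0,0,-0.06],0.06],[[0,0,0],[0,0,-0.09],0.06],[[0,0,0],[0,0,-0.09],0.06],[[0,0,0],[0,0,-0.09],0.06]])

```text
t: 11.23
tool_pos: [0.394, -0.2915, 0.098]
tool_rot: [2.867, 1.276, 0.002]
contact_force: [0.3, -0.7, -4.0]
opening: 0.0671
```

```bash
python3 -c "
from h import *
st()
im,C=shot('wrist');save('w10',im,None,1.5)"
```

```text
t 11.23 p [ 0.394  -0.2915  0.098 ] yaw 47.99 F [ 0.3 -0.7 -4. ] tau [ 0.05 -0.02 -0.02] open 0.0671 q [-0.79 -0.16  2.04 -0.    1.25 -1.63]
```

View pics/w10.png

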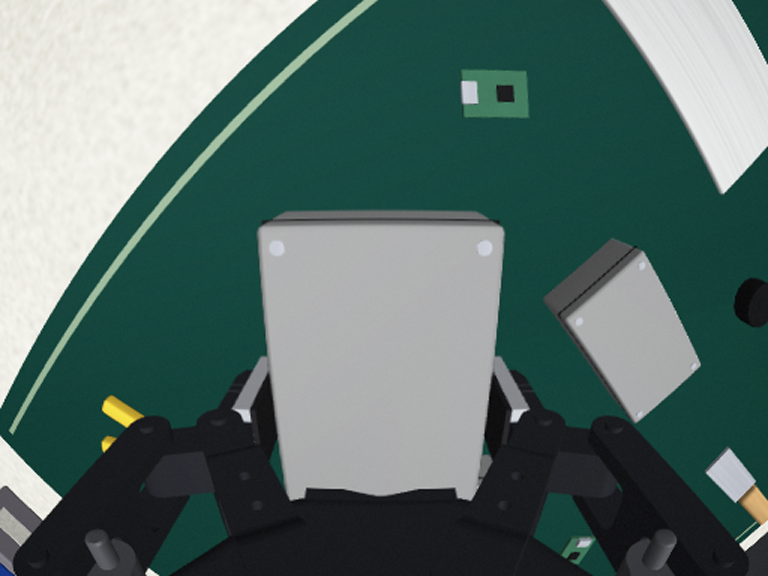

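```bash
cat >> h.py <<'E'
def intool(uv15,zt):
    """pixel (1.5x) -> tool coords on plane tool z=zt"""
    C=cam('wrist',(np.zeros(3),np.eye(3))); return hit(C,(uv15[0]/1.5,uv15[1]/1.5),zt)
E
python3 -c "
from h import *
for zt in (-.0264,-.024,-.029):
  print([intool(u,zt).round(4)[:2].tolist() for u in ((259,228),(503,228),(290,497),(475,497),(277,248),(485,248))])"
```

```text
[[-0.0323, -0.0569], [0.0339, -0.0568], [-0.0316, 0.038], [0.0344, 0.0382], [-0.0275, -0.0512], [0.0291, -0.0512]]
[[-0.033, -0.0565], [0.0346, -0.0565], [-0.0323, 0.0403], [0.0351, 0.0405], [-0.0281, -0.0507], [0.0297, -0.0507]]
[[-0.0316, -0.0573], [0.0332, -0.0572], [-0.0309, 0.0355], [0.0337, 0.0357], [-0.0269, -0.0518], [0.0285, -0.0517]]
```

```bash
python3 -c "
from h import *
to((.4233,-.0306,.1,89.1),(.4233,-.0306,.03,89.1))"
```

```text
[ [-0.04, -0.01, -41.11] , [0.2133, -0.1512, -0.0041] ] n= 6.3
[ [-0.04, -0.01, -41.11] , [0.2133, -0.1511, 0.0659] ] n= 6.5
```

Call:
jog_arm(deltas=[[[0,0,-5],[0.02,-0.015,0],0.06],[[0,0,-11],[0.055,-0.04,0],0.06],[[0,0,-17],[0.09,-0.065,0],0.06],[[0,0,-24],[0.125,-0.09,0],0.06],[[0,0,-31],[0.16,-0.115,0],0.06],[[0,0,-38],[0.19,-0.135,0],0.06],[[0,0,-41.1],[0.2133,-0.1512,0],0.06],[[0,0,-41.1],[0.2133,-0.1512,0.02],0.06],[[0,0,-41.1],[0.2133,-0.1512,0.05],0.06],[[0,0,-41.1],[0.2133,-0.1512,0.06],0.06],[[0,0,-41.1],[0.2133,-0.1512,0.06],0.06],[[0,0,-41.1],[0.2133,-0.1512,0.06],0.06]])

```text
t: 12.28
tool_pos: [0.422, -0.0308, 0.0347]
tool_rot: [-2.237, -2.2, 0.004]
contact_force: [0.1, -0.5, -3.2]
opening: 0.0671
```

```bash
python3 -c "
from h import *
st();to((.4233,-.0306,.015,89.1))
im,C=shot('wrist');save('w11',im,None,1.5)"
```

```text
t 12.28 p [ 0.422  -0.0308  0.0347] yaw 89.06 F [ 0.1 -0.5 -3.2] tau [ 0.01 -0.03  0.01] open 0.0671 q [-0.25 -0.23  2.23 -0.    1.15 -1.8 ]
[ [-0.26, -0.06, -0.04] , [0.0002, 0.0014, 0.0197] ] n= 0.5
```

View pics/w11.png

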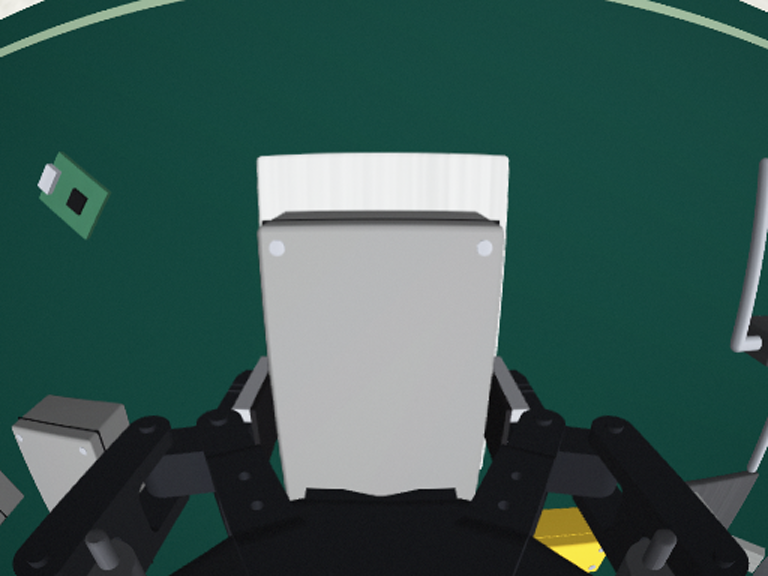

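Call:
jog_arm(deltas=[[[-0.25,0,0],[0,0.0014,0.01],0.06],[[-0.25,0,0],[0,0.0014,0.018],0.06],[[-0.25,0,0],[0,0.0014,0.0205],0.06],[[-0.25,0,0],[0,0.0014,0.0205],0.06],[[-0.25,0,0],[0,0.0014,0.0205],0.06]])

```text
t: 12.75
tool_pos: [0.4254, -0.0312, 0.0163]
tool_rot: [2.237, 2.201, 0.005]
contact_force: [-0.1, -0.8, -3.5]
opening: 0.0668
```

```bash
python3 -c "
from h import *
st()"
```

```text
t 12.75 p [ 0.4254 -0.0312  0.0163] yaw 89.07 F [-0.1 -0.8 -3.5] tau [ 0.   -0.02  0.01] open 0.0668 q [-0.25 -0.19  2.23  0.    1.1  -1.8 ]
```

Call:
jog_arm(deltas=[[[0,0,0],[0,-0.001,0.002],0.06],[[0,0,0],[0,-0.001,0.003],0.06],[[0,0,0],[0,-0.001,0.003],0.06]])

```text
t: 13.0
tool_pos: [0.4241, -0.0309, 0.0129]
tool_rot: [2.237, 2.202, 0.005]
contact_force: [0.1, -0.2, -3.4]
opening: 0.0668
```

```bash
python3 -c "
from h import *
st()"
```

```text
t 13.0 p [ 0.4241 -0.0309  0.0129] yaw 89.1 F [ 0.1 -0.2 -3.4] tau [ 0.04  0.02 -0.04] open 0.0668 q [-0.25 -0.19  2.24  0.    1.09 -1.8 ]
```

Still unsupported; another 1–2 mm.

Call:
jog_arm(deltas=[[[0,0,0],[0,0,0.001],0.06],[[0,0,0],[0,0,0.0015],0.06],[[0,0,0],[0,0,0.0015],0.06]])

```text
t: 13.25
tool_pos: [0.4244, -0.031, 0.0126]
tool_rot: [2.237, 2.202, 0.004]
contact_force: [-5.2, 0.3, 6.3]
opening: 0.067
```

```bash
python3 -c "
from h import *
st()"
```

```text
t 13.25 p [ 0.4244 -0.031   0.0126] yaw 89.1 F [-5.2  0.3  6.3] tau [ 0.1   0.89 -0.08] open 0.067 q [-0.25 -0.19  2.24  0.    1.09 -1.8 ]
```

Call:
jog_arm(deltas=[[[0,0,0],[0,0,0.0005],0.085],[[0,0,0],[0,0,0],0.085],[[0,0,0],[0,0,0],0.085],[[0,0,0],[0,0,-0.01],0.085],[[0,0,0],[0,0,-0.04],0.085],[[0,0,0],[0,0,-0.08],0.085],[[0,0,0],[0,0,-0.12],0.085],[[0,0,0],[0,0,-0.16],0.085],[[0,0,0],[-0.02,0.01,-0.18],0.085],[[0,0,0],[-0.02,0.01,-0.18],0.085],[[0,0,0],[-0.02,0.01,-0.18],0.085]])

```text
t: 14.17
tool_pos: [0.4343, -0.0518, 0.194]
tool_rot: [2.235, 2.198, 0.008]
contact_force: [0.1, 0.1, -1.3]
opening: 0.0851
```

```bash
python3 -c "
from h import *
st();im,C=look('w12',(.039,.005,.038))
to((.51,-.17,.2,90))"
```

```text
t 14.17 p [ 0.4343 -0.0518  0.194 ] yaw 89.03 F [ 0.1  0.1 -1.3] tau [ 0.   -0.01  0.01] open 0.0851 q [-0.29 -0.41  2.08  0.    1.46 -1.84]
0.039 [(0.5385, -0.3272, 66.3, 38.2, 38.6), (0.5077, -0.1932, 94.1, 57.4, -0.5), (0.4137, -0.0309, 134.6, 89.7, -0.9)]
0.005 [(0.559, -0.3588, 73.9, 42.7, 38.7), (0.5247, -0.2096, 105.1, 64.1, -0.5), (0.42, -0.0287, 150.1, 100.0, -0.8)]
0.038 [(0.5391, -0.3281, 66.5, 38.4, 38.7), (0.5082, -0.1938, 94.5, 57.5, 0.0), (0.4138, -0.0307, 135.0, 90.0, -0.8)]
[ [0.27, -0.01, -0.94] , [-0.1176, 0.079, -0.0079] ] n= 3.4
```

View pics/w12.png

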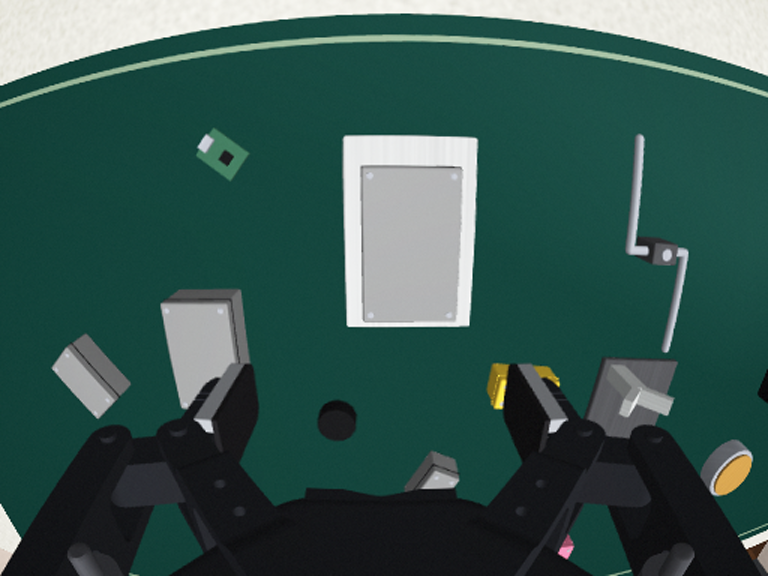

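```bash
sed -i "s/vmin=125,/vmin=125,vmax=256,/; s/(hsv\[...,2\]>vmin)$/(hsv[...,2]>vmin)\&(hsv[...,2]<vmax)/" h.py; grep -n vmax h.py; python3 -c "
from h import *
look('w12',(.039,.037),pic=False,vmax=205)
to((.51,-.17,.2,90))"
```

```text
63:def look(name,zs,xr=(.3,.75),yr=(-.45,.1),pic=True,vmin=125,vmax=256,amin=800,res=.0005):
69:        m=(hsv[...,1]<45)&(hsv[...,2]>vmin)&(hsv[...,2]<vmax)
0.039 [(0.5385, -0.327, 66.2, 38.3, 38.2), (0.505, -0.1933, 89.0, 57.5, 0.0), (0.422, -0.0303, 111.4, 68.0, -0.9)]
0.037 [(0.5397, -0.3289, 66.7, 38.4, 38.5), (0.506, -0.194, 89.0, 58.0, 0.0), (0.4223, -0.0302, 111.9, 68.6, -1.1)]
[ [0.14, -0.04, -0.92] , [-0.118, 0.0797, -0.0096] ] n= 3.4
```

Call:
jog_arm(deltas=[[[0,0,-1],[-0.143,0.08,0.02],0.085],[[0,0,-1],[-0.143,0.08,0.02],0.085],[[0,0,-1],[-0.143,0.08,0.02],0.085],[[0,0,-1],[-0.143,0.08,0.02],0.085],[[0,0,-1],[-0.143,0.08,0.02],0.085],[[0,0,-1],[-0.143,0.08,0.02],0.085],[[0,0,-1],[-0.143,0.08,0.02],0.085]])

```text
t: 14.85
tool_pos: [0.5097, -0.1942, 0.1696]
tool_rot: [-2.219, -2.223, -0.003]
contact_force: [-0.2, 0.2, -0.2]
opening: 0.085
```

```bash
python3 -c "
from h import *
st();look('w13',(.038,.036),vmax=215)
to((.51,-.1948,.01,89.7))"
```

```text
t 14.85 p [ 0.5097 -0.1942  0.1696] yaw 90.1 F [-0.2  0.2 -0.2] tau [ 0.01 -0.06 -0.01] open 0.085 q [-0.5  -0.09  1.86  0.    1.37 -2.07]
0.038 []
0.036 []
[ [0.12, -0.09, 0.45] , [-0.0011, -0.0003, 0.1604] ] n= 3.8
```

```bash
python3 -c "
from h import *
look('w13',(.038,.036))
to((.51,-.1948,.01,89.7))"
```

```text
0.038 [(0.5387, -0.3279, 67.3, 41.0, 38.4), (0.5085, -0.1942, 95.0, 57.5, 0.0), (0.4219, -0.0436, 133.6, 95.8, -0.8)]
0.036 [(0.5395, -0.3289, 67.9, 41.4, 38.5), (0.509, -0.1942, 96.1, 58.1, -0.4), (0.4219, -0.0426, 134.7, 96.6, -0.8)]
[ [0.18, -0.05, 0.47] , [-0.001, -0.0007, 0.1611] ] n= 3.9
```

View pics/w13.png

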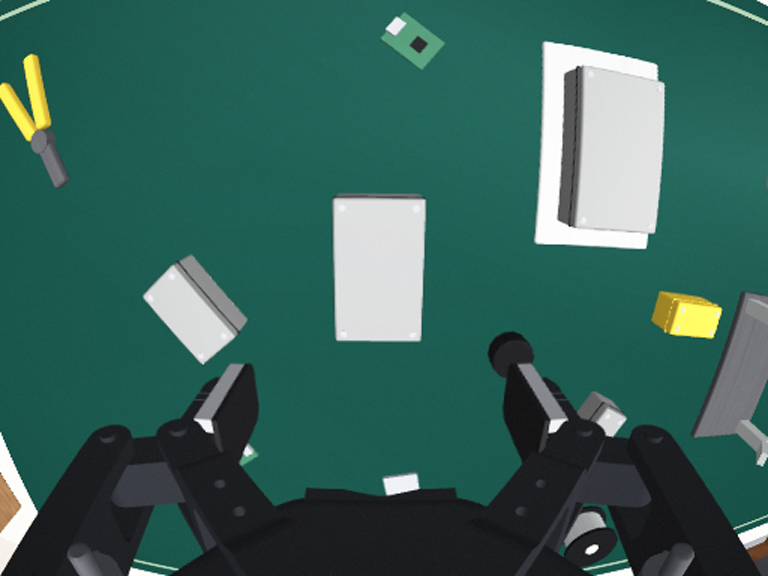

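Call:
jog_arm(deltas=[[[0,0,0.4],[-0.0005,-0.001,0.04],0.085],[[0,0,0.4],[-0.0005,-0.001,0.08],0.085],[[0,0,0.4],[-0.0005,-0.001,0.12],0.085],[[0,0,0.4],[-0.0005,-0.001,0.145],0.085],[[0,0,0.4],[-0.0005,-0.001,0.16],0.085],[[0,0,0.4],[-0.0005,-0.001,0.163],0.085],[[0,0,0.4],[-0.0005,-0.001,0.163],0.085],[[0,0,0.4],[-0.0005,-0.001,0.163],0.05],[[0,0,0.4],[-0.0005,-0.001,0.163],0.05],[[0,0,0.4],[-0.0005,-0.001,0.163],0.05],[[0,0,0.4],[-0.0005,-0.001,0.163],0.05],[[0,0,0.4],[-0.0005,-0.001,0.163],0.05]])

```text
t: 15.95
tool_pos: [0.5124, -0.1966, 0.0114]
tool_rot: [2.222, 2.211, 0.007]
contact_force: [0.2, 1.6, 6.1]
opening: 0.0569
```

```bash
python3 -c "
from h import *
st()"
```

```text
t 15.95 p [ 0.5124 -0.1966  0.0114] yaw 89.7 F [0.2 1.6 6.1] tau [0.16 0.11 0.01] open 0.0569 q [-0.5   0.11  1.95  0.    1.07 -2.07]
```

Call:
jog_arm(deltas=[[[0,0,0],[0,0,-0.01],0.05],[[0,0,0],[0,0,-0.04],0.05],[[0,0,0],[0,0,-0.08],0.05],[[0,0,0],[0,0,-0.11],0.05],[[0,0,0],[0,0,-0.11],0.05],[[0,0,0],[0,0,-0.11],0.05]])

```text
t: 16.45
tool_pos: [0.5116, -0.1967, 0.1219]
tool_rot: [2.221, 2.209, 0.007]
contact_force: [0.1, 0.4, -2.2]
opening: 0.0569
```

```bash
python3 -c "
from h import *
st()
im,C=shot('wrist');save('w14',im,None,1.5)"
```

```text
t 16.45 p [ 0.5116 -0.1967  0.1219] yaw 89.69 F [ 0.1  0.4 -2.2] tau [-0.03 -0.01 -0.  ] open 0.0569 q [-0.5  -0.04  1.9   0.    1.28 -2.07]
```

View pics/w14.png

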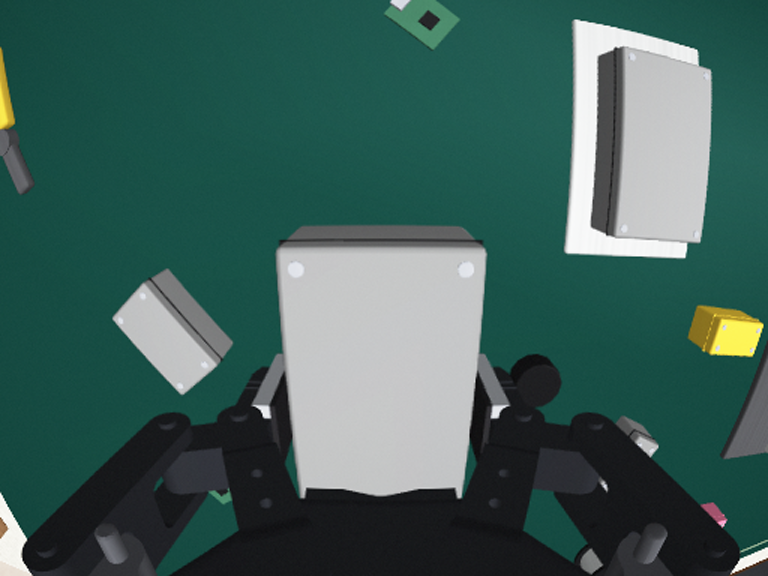

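```bash
python3 -c "
from h import *
for zt in (-.0266,-.024,-.021):
  print([intool(u,zt).round(4)[:2].tolist() for u in ((277,248),(486,248),(302,497),(461,497))])
"
```

```text
[[-0.0271, -0.0507], [0.0297, -0.0507], [-0.0268, 0.0381], [0.0296, 0.0382]]
[[-0.0278, -0.0501], [0.0304, -0.0501], [-0.0274, 0.0406], [0.0302, 0.0407]]
[[-0.0285, -0.0495], [0.0311, -0.0495], [-0.0281, 0.0435], [0.0309, 0.0436]]
```

```bash
python3 -c "
from h import *
to((.4245,-.0308,.12,89.1),(.4245,-.0308,.07,89.1))
"
```

```text
[ [0.29, 0.03, 0.59] , [0.1646, -0.0864, -0.0012] ] n= 4.5
[ [0.29, 0.03, 0.59] , [0.1646, -0.0867, 0.0488] ] n= 4.6
```

Call:
jog_arm(deltas=[[[0,0,0.5],[0.02,-0.01,0],0.05],[[0,0,0.5],[0.05,-0.026,0],0.05],[[0,0,0.5],[0.085,-0.045,0],0.05],[[0,0,0.5],[0.12,-0.063,0],0.05],[[0,0,0.5],[0.15,-0.079,0],0.05],[[0,0,0.5],[0.1646,-0.0865,0],0.05],[[0,0,0.5],[0.1646,-0.0865,0.02],0.05],[[0,0,0.5],[0.1646,-0.0865,0.045],0.05],[[0,0,0.5],[0.1646,-0.0865,0.05],0.05],[[0,0,0.5],[0.1646,-0.0865,0.05],0.05],[[0,0,0.5],[0.1646,-0.0865,0.05],0.05]])

```text
t: 17.42
tool_pos: [0.4238, -0.0307, 0.0674]
tool_rot: [2.237, 2.205, 0.002]
contact_force: [-0.3, 0.1, -2.3]
opening: 0.0573
```

```bash
python3 -c "
from h import *
st();to((.4245,-.0308,.051,89.1))
im,C=shot('wrist');save('w15',im,None,1.5)"
```

```text
t 17.42 p [ 0.4238 -0.0307  0.0674] yaw 89.18 F [-0.3  0.1 -2.3] tau [-0.    0.04  0.01] open 0.0573 q [-0.25 -0.29  2.21  0.    1.22 -1.81]
[ [0.08, -0.04, 0.08] , [-0.0001, 0.0007, 0.0164] ] n= 0.4
```

View pics/w15.png

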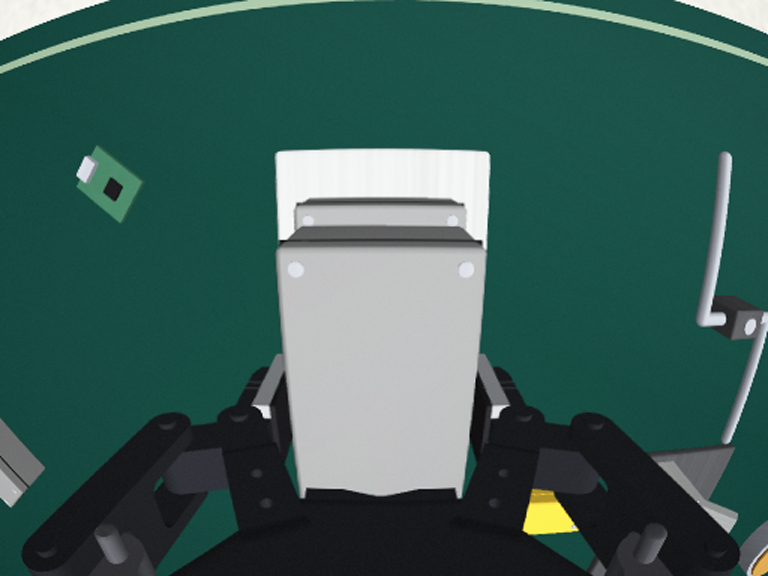

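Call:
jog_arm(deltas=[[[0,0,0],[0,0.0005,0.008],0.05],[[0,0,0],[0,0.0005,0.014],0.05],[[0,0,0],[0,0.0005,0.016],0.05],[[0,0,0],[0,0.0005,0.016],0.05],[[0,0,0],[0,0.0005,0.016],0.05]])

```text
t: 17.88
tool_pos: [0.4253, -0.0308, 0.0523]
tool_rot: [2.235, 2.204, 0.005]
contact_force: [-0.1, -0.7, -2.3]
opening: 0.0571
```

```bash
python3 -c "
from h import *
st()"
```

```text
t 17.88 p [ 0.4253 -0.0308  0.0523] yaw 89.19 F [-0.1 -0.7 -2.3] tau [-0.02 -0.01  0.05] open 0.0571 q [-0.25 -0.26  2.22  0.    1.18 -1.81]
```

Call:
jog_arm(deltas=[[[0,0,0],[0,0,0.002],0.05],[[0,0,0],[0,0,0.003],0.05],[[0,0,0],[0,0,0.003],0.05]])

```text
t: 18.13
tool_pos: [0.4259, -0.031, 0.0504]
tool_rot: [2.234, 2.203, 0.005]
contact_force: [-2.5, 0.3, 4.3]
opening: 0.0571
```

```bash
python3 -c "
from h import *
st()"
```

```text
t 18.13 p [ 0.4259 -0.031   0.0504] yaw 89.2 F [-2.5  0.3  4.3] tau [-0.05  0.33 -0.02] open 0.0571 q [-0.25 -0.26  2.22  0.    1.18 -1.8 ]
```

Call:
jog_arm(deltas=[[[0,0,0],[0,0,0],0.085],[[0,0,0],[0,0,0],0.085],[[0,0,0],[0,0,0],0.085],[[0,0,0],[0,0,-0.01],0.085],[[0,0,0],[0,0,-0.04],0.085],[[0,0,0],[0,0,-0.08],0.085],[[0,0,0],[0,0,-0.12],0.085],[[0,0,0],[-0.01,0.01,-0.15],0.085],[[0,0,0],[-0.02,0.02,-0.15],0.085],[[0,0,0],[-0.02,0.02,-0.15],0.085]])

```text
t: 18.97
tool_pos: [0.447, -0.0526, 0.2037]
tool_rot: [2.231, 2.198, 0.01]
contact_force: [-0.3, 1.2, -0.6]
opening: 0.0849
```

```bash
python3 -c "
from h import *
st();look('w16',(.077,.075,.039))
to((.541,-.330,.17,128.5))"
```

```text
t 18.97 p [ 0.447  -0.0526  0.2037] yaw 89.13 F [-0.3  1.2 -0.6] tau [0.07 0.05 0.05] open 0.0849 q [-0.28 -0.38  2.04  0.    1.47 -1.84]
0.077 [(0.5178, -0.2929, 58.2, 33.5, 38.7), (0.6108, -0.0127, 43.3, 23.0, -28.3), (0.41, -0.0333, 119.4, 78.9, -0.8)]
0.075 [(0.5189, -0.2947, 58.7, 33.7, 38.5), (0.6127, -0.0124, 43.7, 23.3, -28.2), (0.4103, -0.0331, 120.2, 79.5, -0.7)]
0.039 [(0.5386, -0.3272, 66.4, 38.3, 38.7), (0.645, -0.0075, 50.1, 26.4, -28.1), (0.4157, -0.0308, 136.1, 90.0, -0.7)]
[ [0.34, 0.15, -39.36] , [-0.2769, 0.0999, 0.0319] ] n= 7.1
```

View pics/w16.png

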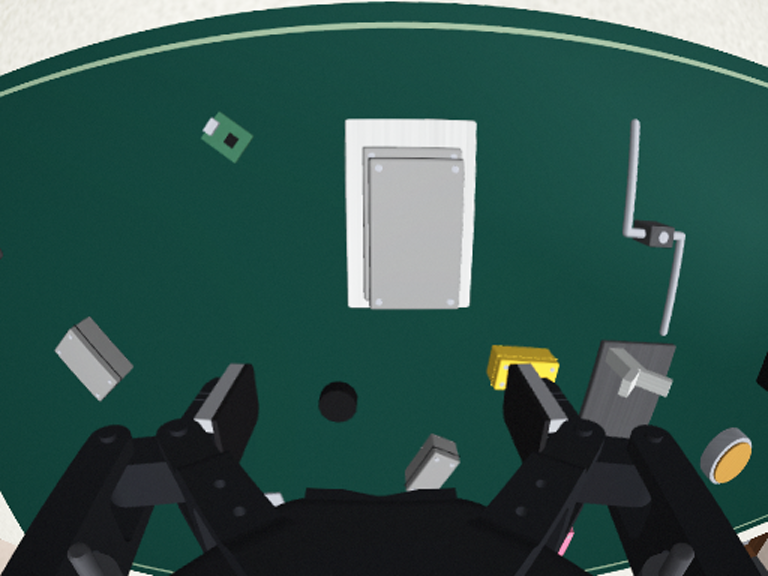

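```bash
python3 -c "
from h import *
im=cv2.imread('pics/w16.png')[:,:,::-1]
im=cv2.resize(im,(512,384),interpolation=cv2.INTER_AREA)
C=cam('wrist',(np.array([.447,-.0526,.2037]),R.from_rotvec([2.231,2.198,.01]).as_matrix()))
o=ortho(im,C,.33,.51,-.1,.04,.077,.0003);save('o2',o,None,1.3)
"
```

```text
(no output)
```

View pics/o2.png

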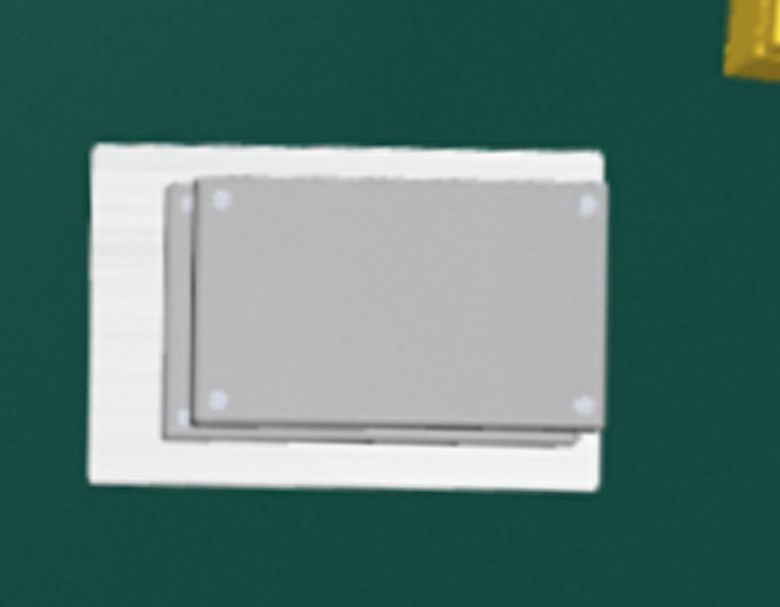

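Call:
jog_arm(deltas=[[[0,0,-7],[-0.04,0.01,0],0.085],[[0,0,-14],[-0.08,0.03,0],0.085],[[0,0,-21],[-0.12,0.05,0.01],0.085],[[0,0,-28],[-0.16,0.065,0.02],0.085],[[0,0,-35],[-0.2,0.08,0.03],0.085],[[0,0,-39.4],[-0.24,0.09,0.032],0.07],[[0,0,-39.4],[-0.277,0.1,0.032],0.06],[[0,0,-39.4],[-0.277,0.1,0.032],0.06],[[0,0,-39.4],[-0.277,0.1,0.032],0.06],[[0,0,-39.4],[-0.277,0.1,0.032],0.06]])

```text
t: 19.85
tool_pos: [0.5397, -0.3284, 0.1664]
tool_rot: [1.363, 2.83, 0.005]
contact_force: [0.5, 0.6, 1.3]
opening: 0.0595
```

```bash
python3 -c "
from h import *
st();look('w17',(.036,.034))
to((.541,-.330,.009,128.5))"
```

```text
t 19.85 p [ 0.5397 -0.3284  0.1664] yaw 128.55 F [0.5 0.6 1.3] tau [-0.02  0.03 -0.03] open 0.0595 q [-0.67  0.11  1.66  0.    1.37 -2.91]
0.036 [(0.5405, -0.3304, 66.9, 37.3, 38.5), (0.4267, -0.0517, 134.5, 117.5, 0.0), (0.4193, 0.0314, 97.7, 66.8, -1.0)]
0.034 [(0.541, -0.3301, 67.4, 37.6, 38.5), (0.4264, -0.0488, 135.6, 118.6, -0.6), (0.4189, 0.0344, 98.1, 67.4, -0.8)]
[ [0.19, -0.01, 0.12] , [-0.0025, -0.0011, 0.1579] ] n= 3.8
```

View pics/w17.png

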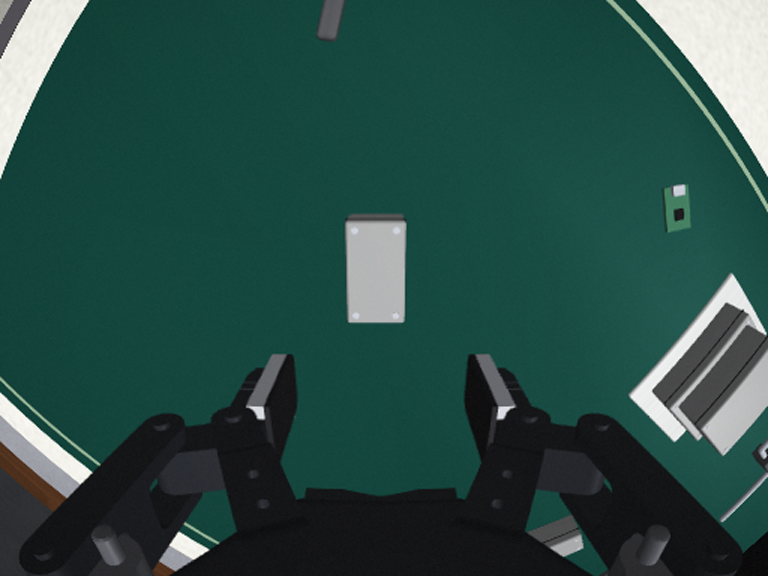

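Call:
jog_arm(deltas=[[[0,0,0],[-0.0025,-0.001,0.04],0.06],[[0,0,0],[-0.0025,-0.001,0.08],0.06],[[0,0,0],[-0.0025,-0.001,0.12],0.06],[[0,0,0],[-0.0025,-0.001,0.145],0.06],[[0,0,0],[-0.0025,-0.001,0.157],0.06],[[0,0,0],[-0.0025,-0.001,0.159],0.06],[[0,0,0],[-0.0025,-0.001,0.159],0.06],[[0,0,0],[-0.0025,-0.001,0.159],0.03],[[0,0,0],[-0.0025,-0.001,0.159],0.03],[[0,0,0],[-0.0025,-0.001,0.159],0.03],[[0,0,0],[-0.0025,-0.001,0.159],0.03],[[0,0,0],[-0.0025,-0.001,0.159],0.03]])

```text
t: 20.9
tool_pos: [0.5441, -0.3333, 0.0123]
tool_rot: [1.359, 2.823, 0.002]
contact_force: [-0.2, 0.9, 7.1]
opening: 0.037
```

```bash
python3 -c "
from h import *
st()"
```

```text
t 20.9 p [ 0.5441 -0.3333  0.0123] yaw 128.59 F [-0.2  0.9  7.1] tau [0.28 0.13 0.04] open 0.037 q [-0.67  0.3   1.73  0.    1.11 -2.91]
```

Call:
jog_arm(deltas=[[[0,0,0],[0,0,-0.01],0.03],[[0,0,0],[0,0,-0.04],0.03],[[0,0,0],[0,0,-0.08],0.03],[[0,0,0],[0,0,-0.12],0.03],[[0,0,0],[0,0,-0.14],0.03],[[0,0,0],[0,0,-0.14],0.03],[[0,0,0],[0,0,-0.14],0.03]])

```text
t: 21.48
tool_pos: [0.5423, -0.3328, 0.1516]
tool_rot: [1.359, 2.823, 0.001]
contact_force: [-0.7, 0.1, -1.8]
opening: 0.037
```

```bash
python3 -c "
from h import *
st()
im,C=shot('wrist');save('w18',im,None,1.5)"
```

```text
t 21.48 p [ 0.5423 -0.3328  0.1516] yaw 128.59 F [-0.7  0.1 -1.8] tau [-0.1   0.01 -0.01] open 0.037 q [-0.67  0.13  1.66  0.    1.34 -2.91]
```

View pics/w18.png

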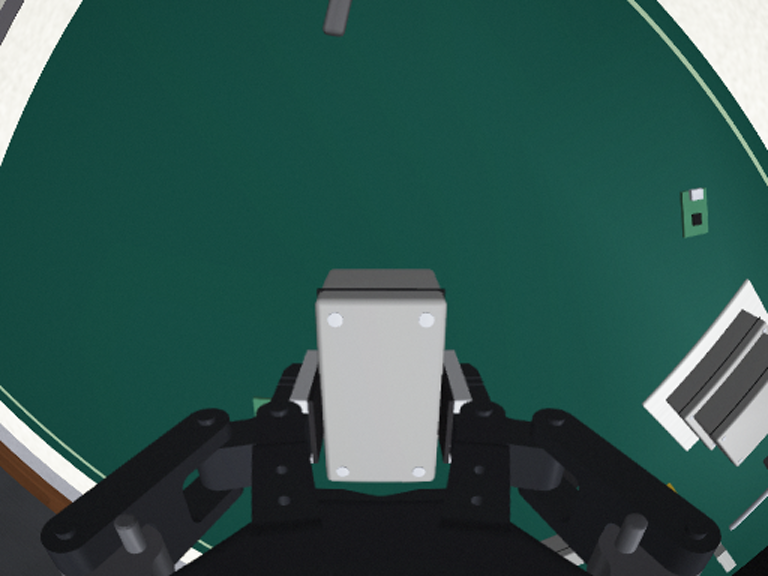

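```bash
python3 -c "
from h import *
for zt in (-.0237,-.021,-.018):
  print([intool(u,zt).round(4)[:2].tolist() for u in ((317,303),(445,303),(327,482),(435,482))])
to((.424,-.0310,.155,89.1),(.424,-.031,.11,89.1))
"
```

```text
[[-0.0172, -0.0333], [0.0194, -0.0333], [-0.0179, 0.0334], [0.0201, 0.0335]]
[[-0.0176, -0.0324], [0.0198, -0.0324], [-0.0183, 0.0358], [0.0205, 0.0359]]
[[-0.0181, -0.0314], [0.0202, -0.0313], [-0.0188, 0.0385], [0.021, 0.0386]]
[ [0.23, 0.08, 39.49] , [0.3082, 0.0961, -0.0066] ] n= 7.7
[ [0.23, 0.08, 39.49] , [0.3083, 0.096, 0.0384] ] n= 7.8
```

Call:
jog_arm(deltas=[[[0,0,5],[0.03,0.01,-0.005],0.03],[[0,0,11],[0.07,0.022,-0.005],0.03],[[0,0,18],[0.11,0.034,-0.005],0.03],[[0,0,25],[0.15,0.046,-0.005],0.03],[[0,0,32],[0.19,0.059,-0.005],0.03],[[0,0,39],[0.23,0.072,-0.005],0.03],[[0,0,39.5],[0.27,0.084,-0.005],0.03],[[0,0,39.5],[0.3,0.093,-0.005],0.03],[[0,0,39.5],[0.3085,0.0945,0.01],0.03],[[0,0,39.5],[0.3085,0.0945,0.03],0.03],[[0,0,39.5],[0.3085,0.0945,0.035],0.03],[[0,0,39.5],[0.3085,0.0945,0.035],0.03]])

```text
t: 22.53
tool_pos: [0.4201, -0.0312, 0.1095]
tool_rot: [-2.236, -2.201, 0.002]
contact_force: [-0.0, 0.1, -1.3]
opening: 0.037
```

```bash
python3 -c "
from h import *
im,C=shot('wrist');save('w19',im,None,1.5)
st();to((.422,-.031,.090,89.1))"
```

```text
t 22.58 p [ 0.4215 -0.0318  0.1113] yaw 89.08 F [-0.3  0.1 -0.9] tau [-0.   -0.05  0.02] open 0.037 q [-0.25 -0.36  2.18  0.    1.32 -1.81]
[ [-0.02, -0.06, -0.02] , [0.0007, 0.0005, 0.0213] ] n= 0.5
```

View pics/w19.png

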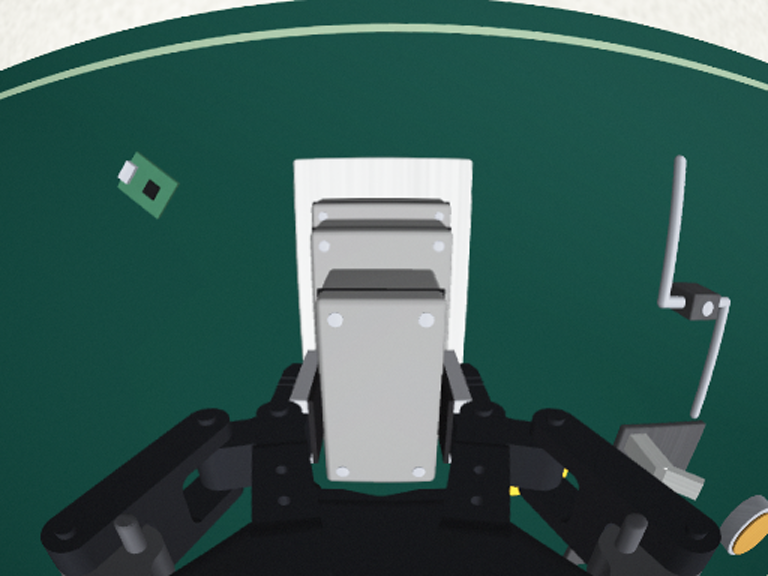

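Call:
jog_arm(deltas=[[[0,0,0],[0.0007,0,0.01],0.03],[[0,0,0],[0.0007,0,0.018],0.03],[[0,0,0],[0.0007,0,0.021],0.03],[[0,0,0],[0.0007,0,0.0215],0.03],[[0,0,0],[0.0007,0,0.0215],0.03]])

```text
t: 23.0
tool_pos: [0.4231, -0.0314, 0.0916]
tool_rot: [2.238, 2.202, 0.004]
contact_force: [-0.7, 0.2, -0.5]
opening: 0.0373
```

```bash
python3 -c "
from h import *
st()"
```

```text
t 23.0 p [ 0.4231 -0.0314  0.0916] yaw 89.07 F [-0.7  0.2 -0.5] tau [ 0.01  0.01 -0.06] open 0.0373 q [-0.25 -0.33  2.2   0.    1.27 -1.81]
```

Call:
jog_arm(deltas=[[[0,0,0],[0,0,0.001],0.03],[[0,0,0],[0,0,0.002],0.03],[[0,0,0],[0,0,0.002],0.03]])

```text
t: 23.25
tool_pos: [0.4233, -0.0313, 0.0901]
tool_rot: [2.236, 2.201, 0.005]
contact_force: [0.1, -0.3, -0.8]
opening: 0.0369
```

```bash
python3 -c "
from h import *
st()"
```

```text
t 23.25 p [ 0.4233 -0.0313  0.0901] yaw 89.1 F [ 0.1 -0.3 -0.8] tau [-0.04  0.03  0.01] open 0.0369 q [-0.25 -0.33  2.2   0.    1.27 -1.81]
```

Call:
jog_arm(deltas=[[[0,0,0],[0,0,0.001],0.03],[[0,0,0],[0,0,0.0015],0.03],[[0,0,0],[0,0,0.0015],0.03]])

```text
t: 23.5
tool_pos: [0.4236, -0.0314, 0.0894]
tool_rot: [2.236, 2.201, 0.005]
contact_force: [-2.3, 0.9, 4.6]
opening: 0.037
```

```bash
python3 -c "
from h import *
st()"
```

```text
t 23.5 p [ 0.4236 -0.0314  0.0894] yaw 89.1 F [-2.3  0.9  4.6] tau [ 0.1   0.4  -0.06] open 0.037 q [-0.25 -0.33  2.2   0.    1.26 -1.81]
```

Call:
jog_arm(deltas=[[[0,0,0],[0,0,0],0.06],[[0,0,0],[0,0,0],0.06],[[0,0,0],[0,0,0],0.06],[[0,0,0],[0,0,-0.01],0.06],[[0,0,0],[0,0,-0.04],0.06],[[0,0,0],[0,0,-0.08],0.06],[[0,0,0],[0,0,-0.11],0.06],[[0,0,0],[0,0.01,-0.12],0.06],[[0,0,0],[0,0.02,-0.12],0.06],[[0,0,0],[0,0.02,-0.12],0.06]])

```text
t: 24.33
tool_pos: [0.4444, -0.0319, 0.211]
tool_rot: [2.234, 2.199, 0.008]
contact_force: [0.1, 0.5, -1.6]
opening: 0.0601
```

```bash
python3 -c "
from h import *
im,C=shot('wrist');save('w20',im,None,1.5)
o=ortho(im,C,.33,.51,-.1,.04,.113,.0003);save('o3',o,None,1.3)
st()
to((.6545,-.0085,.17,62))"
```

```text
t 24.38 p [ 0.443  -0.0316  0.2094] yaw 89.11 F [-0.2  0.2 -0.3] tau [ 0.01  0.02 -0.03] open 0.0598 q [-0.24 -0.4   2.04  0.    1.49 -1.8 ]
[ [0.29, -0.06, 27.11] , [0.0264, 0.2109, 0.0405] ] n= 5.2
```

View pics/o3.png

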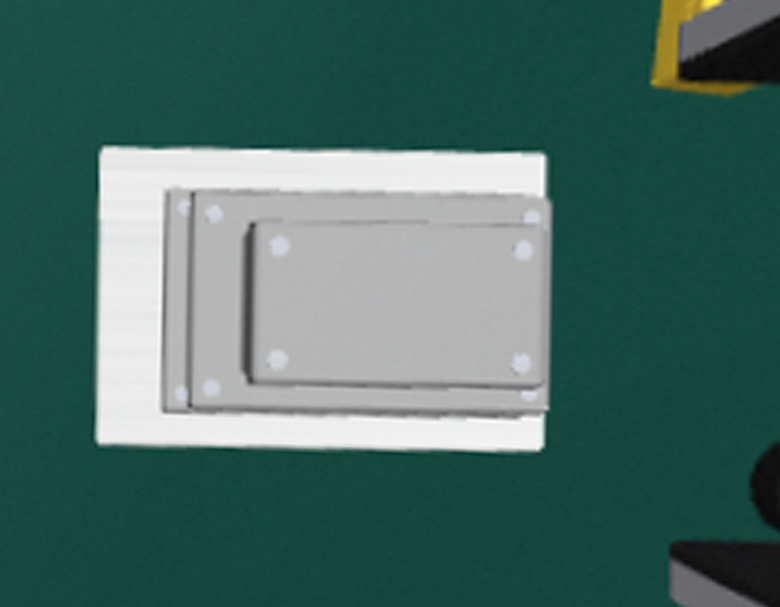

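Call:
jog_arm(deltas=[[[0,0,0],[0,0.02,-0.005],0.06],[[0,0,7],[0.005,0.06,0],0.06],[[0,0,14],[0.01,0.1,0],0.06],[[0,0,21],[0.02,0.14,0.01],0.06],[[0,0,27],[0.026,0.18,0.03],0.055],[[0,0,27],[0.026,0.21,0.04],0.055],[[0,0,27],[0.026,0.21,0.04],0.055],[[0,0,27],[0.026,0.21,0.04],0.055],[[0,0,27],[0.026,0.21,0.04],0.055]])

```text
t: 25.13
tool_pos: [0.6522, -0.0089, 0.1686]
tool_rot: [2.691, 1.62, 0.003]
contact_force: [0.9, -0.2, 0.8]
opening: 0.0552
```

```bash
python3 -c "
from h import *
st();look('w21',(.032,.030),xr=(.55,.8),yr=(-.15,.1))
to((.6545,-.0085,.009,62))"
```

```text
t 25.13 p [ 0.6522 -0.0089  0.1686] yaw 62.1 F [ 0.9 -0.2  0.8] tau [-0.04 -0.01 -0.  ] open 0.0552 q [-0.13  0.16  1.61  0.    1.38 -1.21]
0.032 [(0.6522, -0.0071, 54.6, 27.8, -27.6)]
0.03 [(0.6527, -0.0074, 55.0, 27.9, -27.9)]
[ [0.22, -0.11, 0.09] , [0.0011, 0.0011, 0.161] ] n= 3.9
```

View pics/w21.png

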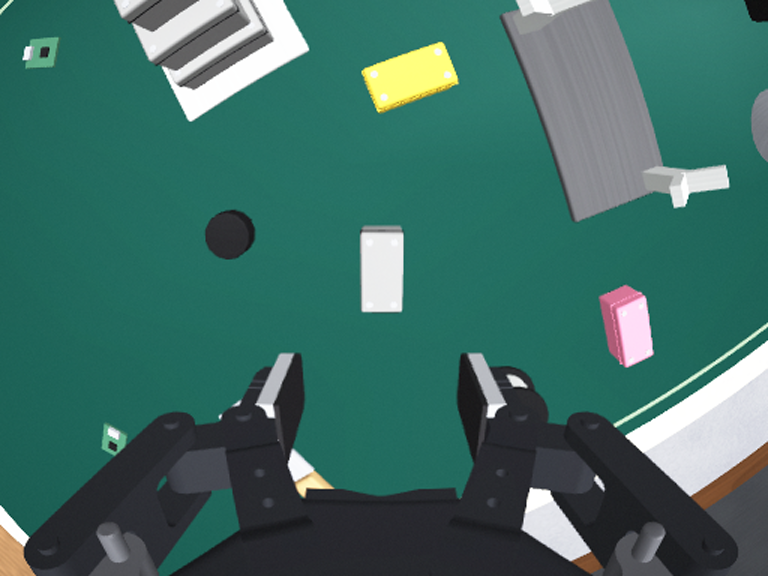

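Call:
jog_arm(deltas=[[[0,0,0],[0.0006,-0.0014,0.04],0.055],[[0,0,0],[0.0006,-0.0014,0.08],0.055],[[0,0,0],[0.0006,-0.0014,0.12],0.055],[[0,0,0],[0.0006,-0.0014,0.145],0.055],[[0,0,0],[0.0006,-0.0014,0.157],0.055],[[0,0,0],[0.0006,-0.0014,0.161],0.055],[[0,0,0],[0.0006,-0.0014,0.161],0.055],[[0,0,0],[0.0006,-0.0014,0.161],0.02],[[0,0,0],[0.0006,-0.0014,0.161],0.02],[[0,0,0],[0.0006,-0.0014,0.161],0.02],[[0,0,0],[0.0006,-0.0014,0.161],0.02],[[0,0,0],[0.0006,-0.0014,0.161],0.02]], squeeze=40)

```text
t: 26.18
tool_pos: [0.6554, -0.008, 0.0119]
tool_rot: [2.687, 1.618, 0.012]
contact_force: [-0.7, -0.3, 7.3]
opening: 0.0268
```

```bash
python3 -c "
from h import *
st()"
```

```text
t 26.18 p [ 0.6554 -0.008   0.0119] yaw 62.1 F [-0.7 -0.3  7.3] tau [-0.01  0.1   0.02] open 0.0268 q [-0.13  0.33  1.68  0.    1.12 -1.21]
```

Call:
jog_arm(deltas=[[[0,0,0],[0,0,-0.01],0.02],[[0,0,0],[0,0,-0.04],0.02],[[0,0,0],[0,0,-0.08],0.02],[[0,0,0],[0,0,-0.12],0.02],[[0,0,0],[0,0,-0.16],0.02],[[0,0,0],[0,0,-0.18],0.02],[[0,0,0],[0,0,-0.18],0.02],[[0,0,0],[0,0,-0.18],0.02]])

```text
t: 26.85
tool_pos: [0.6533, -0.0078, 0.1916]
tool_rot: [2.687, 1.618, 0.012]
contact_force: [-0.1, -0.2, -2.1]
opening: 0.0276
```

```bash
python3 -c "
from h import *
st()
im,C=shot('wrist');save('w22',im,None,1.5)
to((.423,-.031,.19,89.1),(.423,-.031,.145,89.1))"
```

```text
t 26.85 p [ 0.6533 -0.0078  0.1916] yaw 62.1 F [-0.1 -0.2 -2.1] tau [-0.05  0.03  0.  ] open 0.0276 q [-0.13  0.14  1.59  0.    1.41 -1.21]
[ [0.26, -0.06, -27.0] , [-0.1278, -0.1914, -0.0023] ] n= 5.5
[ [0.26, -0.06, -27.0] , [-0.1279, -0.1916, 0.0427] ] n= 5.6
```

View pics/w22.png

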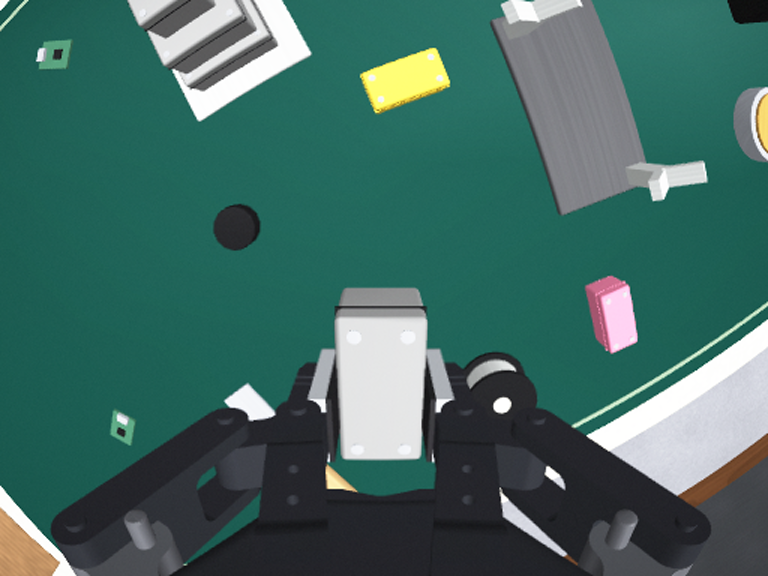

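```bash
python3 -c "
from h import *
for zt in (-.0201,-.018,-.015):
  print([intool(u,zt).round(4)[:2].tolist() for u in ((336,320),(428,320),(341,460),(421,460))])
"
```

```text
[[-0.0124, -0.0278], [0.0149, -0.0278], [-0.0129, 0.0248], [0.0149, 0.0249]]
[[-0.0126, -0.027], [0.0152, -0.027], [-0.0132, 0.0265], [0.0152, 0.0266]]
[[-0.0129, -0.0259], [0.0155, -0.0258], [-0.0135, 0.029], [0.0155, 0.029]]
```

Call:
jog_arm(deltas=[[[0,0,-4],[-0.015,-0.02,-0.005],0.02],[[0,0,-8],[-0.035,-0.05,-0.005],0.02],[[0,0,-13],[-0.055,-0.08,-0.005],0.02],[[0,0,-18],[-0.075,-0.11,-0.005],0.02],[[0,0,-23],[-0.095,-0.14,-0.005],0.02],[[0,0,-27],[-0.115,-0.17,-0.005],0.02],[[0,0,-27],[-0.1275,-0.1905,-0.005],0.02],[[0,0,-27],[-0.1275,-0.1905,0.02],0.02],[[0,0,-27],[-0.1275,-0.1905,0.04],0.02],[[0,0,-27],[-0.1275,-0.1905,0.042],0.02],[[0,0,-27],[-0.1275,-0.1905,0.042],0.02],[[0,0,-27],[-0.1275,-0.1905,0.042],0.02]])

```text
t: 27.9
tool_pos: [0.424, -0.0311, 0.1449]
tool_rot: [2.238, 2.203, 0.003]
contact_force: [0.2, -0.3, 0.8]
opening: 0.027
```

```bash
python3 -c "
from h import *
im,C=shot('wrist');save('w23',im,None,1.5)
st();to((.4238,-.031,.126,89.1))"
```

```text
t 27.95 p [ 0.4247 -0.0313  0.1458] yaw 89.1 F [-0.2 -0.1 -0.3] tau [ 0.04 -0.05 -0.01] open 0.0275 q [-0.25 -0.39  2.15  0.    1.38 -1.8 ]
[ [0.25, -0.0, 0.0] , [0.0003, -0.001, 0.0198] ] n= 0.5
```

View pics/w23.png

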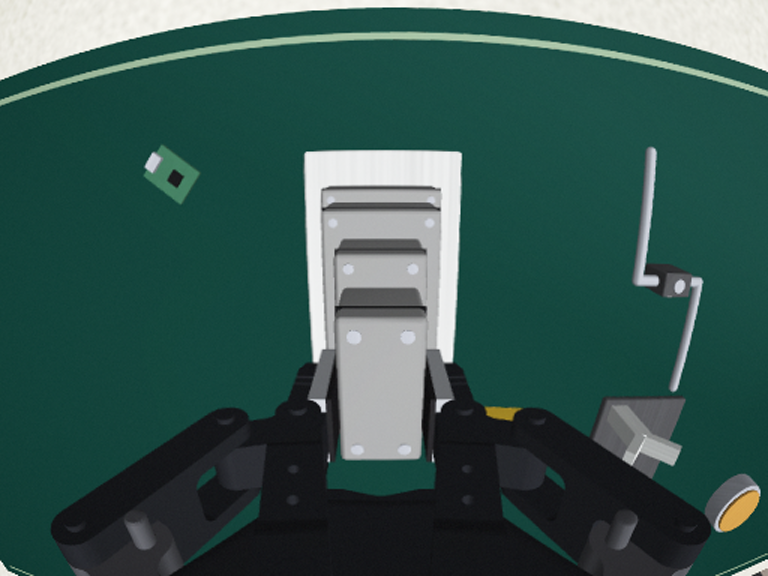

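Call:
jog_arm(deltas=[[[0,0,0],[0,-0.0008,0.01],0.02],[[0,0,0],[0,-0.0008,0.017],0.02],[[0,0,0],[0,-0.0008,0.0205],0.02],[[0,0,0],[0,-0.0008,0.0215],0.02],[[0,0,0],[0,-0.0008,0.0215],0.02]])

```text
t: 28.37
tool_pos: [0.424, -0.0312, 0.1249]
tool_rot: [2.236, 2.202, 0.005]
contact_force: [-3.3, 0.4, 5.1]
opening: 0.0274
```

```bash
python3 -c "
from h import *
st()"
```

```text
t 28.37 p [ 0.424  -0.0312  0.1249] yaw 89.11 F [-3.3  0.4  5.1] tau [0.16 0.41 0.06] open 0.0274 q [-0.25 -0.37  2.17  0.    1.34 -1.81]
```

Contact at the predicted height; release and rise, looking.

Call:
jog_arm(deltas=[[[0,0,0],[0,0,0],0.05],[[0,0,0],[0,0,0],0.05],[[0,0,0],[0,0,0],0.05],[[0,0,0],[0,0,-0.01],0.05],[[0,0,0],[0,0,-0.04],0.05],[[0,0,0],[0,0,-0.08],0.05],[[0,0,0],[0,0,-0.11],0.05],[[0,0,0],[0,0.01,-0.12],0.05],[[0,0,0],[0,0.02,-0.12],0.05],[[0,0,0],[0,0.02,-0.12],0.05]])

```text
t: 29.2
tool_pos: [0.4446, -0.0318, 0.2462]
tool_rot: [2.234, 2.2, 0.008]
contact_force: [-0.3, -0.2, 0.8]
opening: 0.05
```

```bash
python3 -c "
from h import *
im,C=shot('wrist');save('w24',im,None,1.5)
o=ortho(im,C,.33,.51,-.1,.04,.145,.0003);save('o4',o,None,1.3)
st()
im,C=shot('side');save('d2',im,None,1.5)
im,C=shot('scene');save('s2',im,(100,100,400,320),2.5)
"
```

```text
t 29.25 p [ 0.4434 -0.0316  0.2448] yaw 89.11 F [ 0.7 -0.8 -0.9] tau [-0.01  0.   -0.03] open 0.0498 q [-0.24 -0.41  2.    0.    1.55 -1.79]
```

View pics/o4.png

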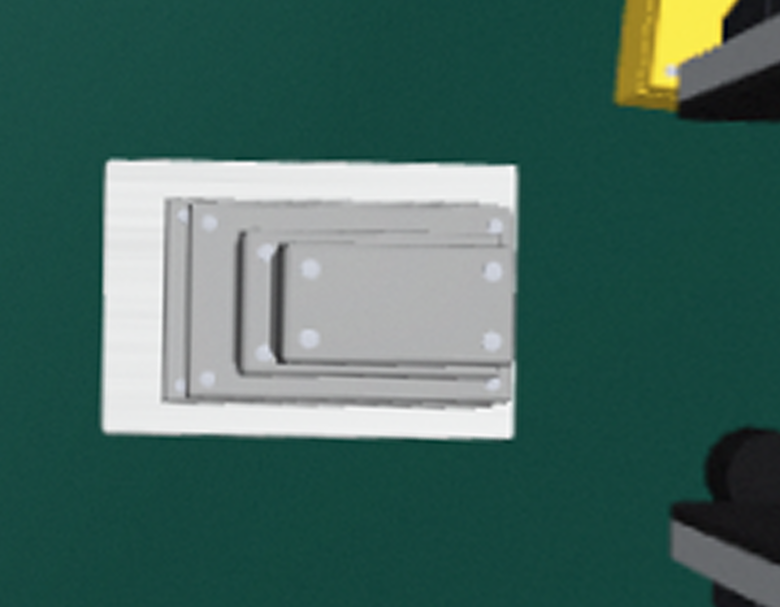

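View pics/w24.png

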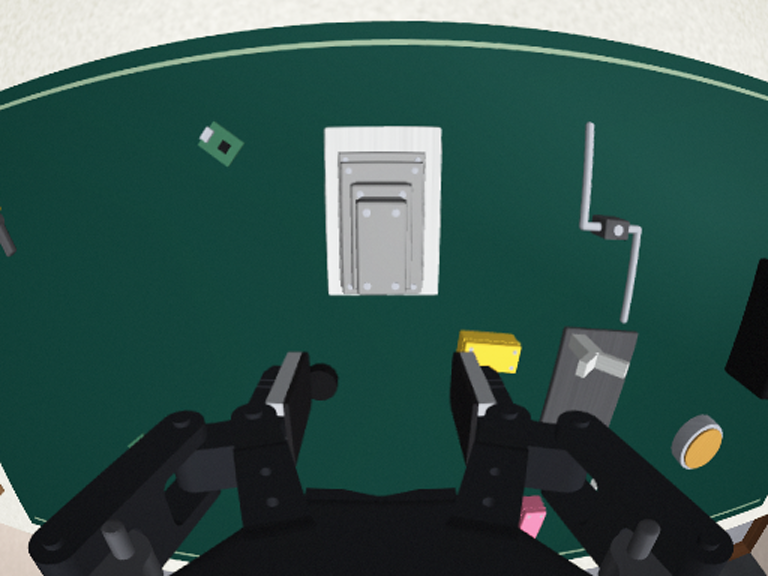

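View pics/s2.png

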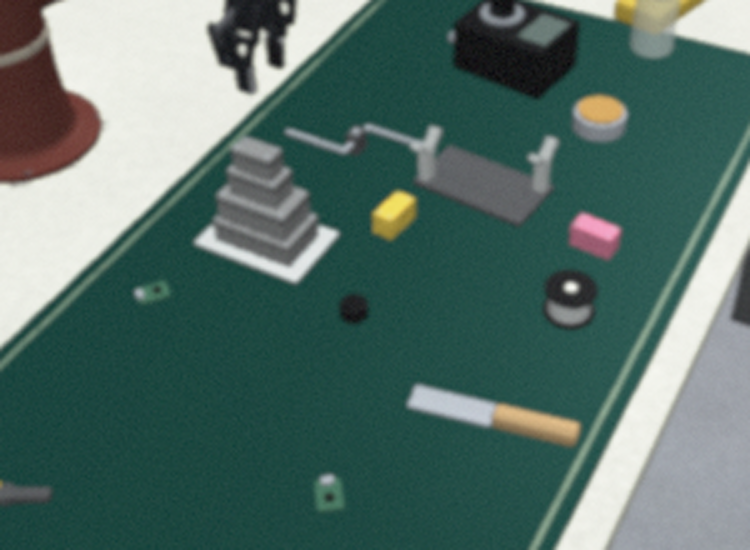

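```bash
python3 -c "
from h import *
to((.52,.16,.30,-6))
"
```

```text
[ [0.1, -0.14, 95.1] , [0.1926, 0.0747, -0.0564] ] n= 13.3
```

Call:
jog_arm(deltas=[[[0,0,7],[0.01,0.01,-0.03],0.05],[[0,0,14],[0.02,0.02,-0.05],0.05],[[0,0,21],[0.04,0.03,-0.055],0.05],[[0,0,28],[0.06,0.04,-0.055],0.05],[[0,0,35],[0.08,0.05,-0.055],0.05],[[0,0,42],[0.1,0.055,-0.055],0.05],[[0,0,49],[0.12,0.06,-0.055],0.05],[[0,0,56],[0.14,0.065,-0.055],0.05],[[0,0,63],[0.16,0.07,-0.055],0.05],[[0,0,70],[0.18,0.075,-0.055],0.05],[[0,0,77],[0.193,0.075,-0.055],0.05],[[0,0,84],[0.193,0.075,-0.055],0.05]])

```text
t: 30.35
tool_pos: [0.5199, 0.1622, 0.298]
tool_rot: [-3.138, -0.134, -0.003]
contact_force: [0.6, 0.9, -0.3]
opening: 0.05
```

Call:
jog_arm(deltas=[[[0,0,7],[0,0,0],0.05],[[0,0,11],[0,0,0],0.05],[[0,0,11],[0,0,0],0.05],[[0,0,11],[0,0,0],0.05],[[0,0,11],[0,0,0],0.05]])

```text
t: 30.77
tool_pos: [0.5205, 0.1601, 0.2989]
tool_rot: [3.137, -0.16, 0.005]
contact_force: [0.1, 0.9, -0.3]
opening: 0.0501
```

```bash
python3 -c "
from h import *
st()
im,C=shot('wrist');save('w25',im,None,1.5)
o=ortho(im,C,.3,.75,.05,.3,.018,.0005);save('o5',o,None,.85)
o=ortho(im,C,.5,.75,.08,.28,.008,.0003);save('o6',o,None,.9)
np.save('C25.npy',np.array([C[1],*C[2]]))
"
```

```text
t 30.77 p [0.5205 0.1601 0.2989] yaw -5.82 F [ 0.1  0.9 -0.3] tau [-0.    0.06  0.03] open 0.0501 q [ 0.16 -0.17  1.72 -0.    1.59  0.26]
```

View pics/w25.png

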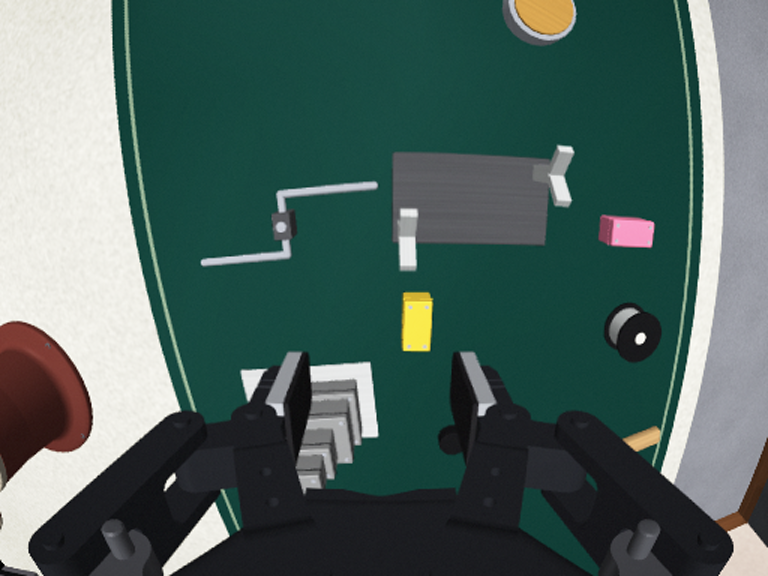

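View pics/o5.png

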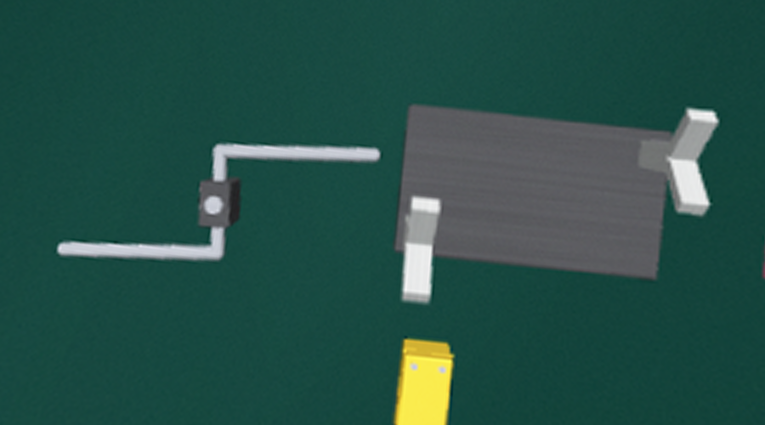

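View pics/o6.png

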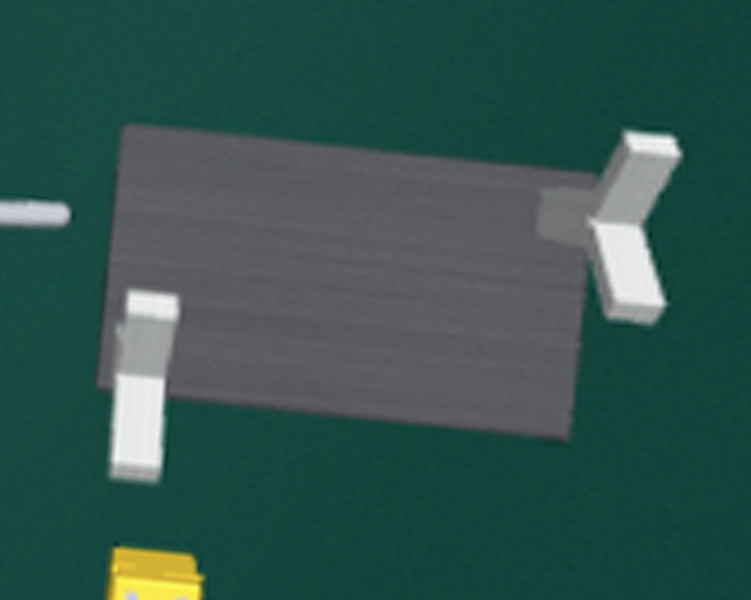

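Call:
jog_arm(deltas=[[[0,0,0],[0.1,-0.005,0.03],0.05],[[0,0,0],[0.1,-0.005,0.06],0.05],[[0,0,0],[0.1,-0.005,0.06],0.05],[[0,0,0],[0.1,-0.005,0.06],0.05],[[0,0,0],[0.1,-0.005,0.06],0.05],[[0,0,0],[0.1,-0.005,0.06],0.05]])

```text
t: 31.32
tool_pos: [0.621, 0.1549, 0.2401]
tool_rot: [-3.137, 0.161, -0.006]
contact_force: [0.2, 0.2, 0.5]
opening: 0.0501
```

```bash
python3 -c "
from h import *
ctrl.get_obs();st()
im,C=shot('wrist');save('w26',im,None,1.5)
o=ortho(im,C,.5,.75,.08,.28,.008,.0003);save('o7',o,None,.9)
o=ortho(im,C,.5,.75,.08,.28,.076,.0003);save('o8',o,None,.9)
"
```

```text
t 31.32 p [0.621  0.1549 0.2401] yaw -5.88 F [0.2 0.2 0.5] tau [-0.    0.03 -0.02] open 0.0501 q [ 0.13  0.08  1.57 -0.    1.49  0.23]
```

View pics/w26.png

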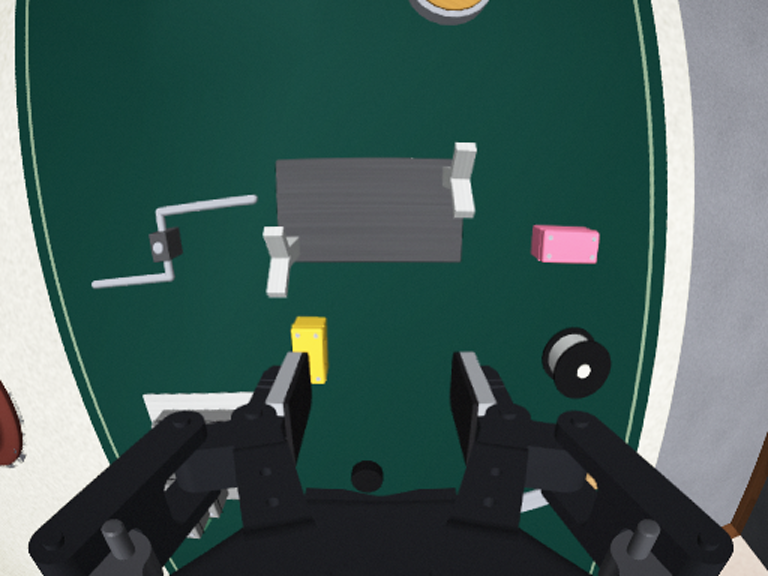

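View pics/o7.png

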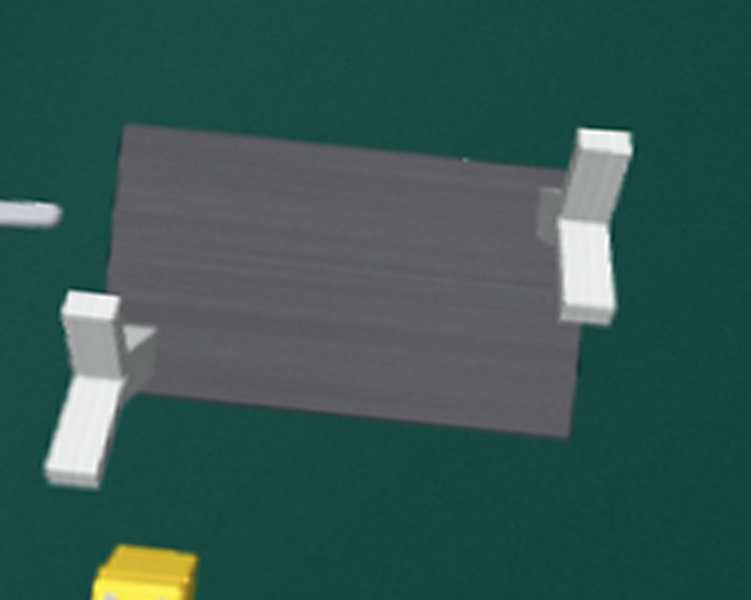

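View pics/o8.png

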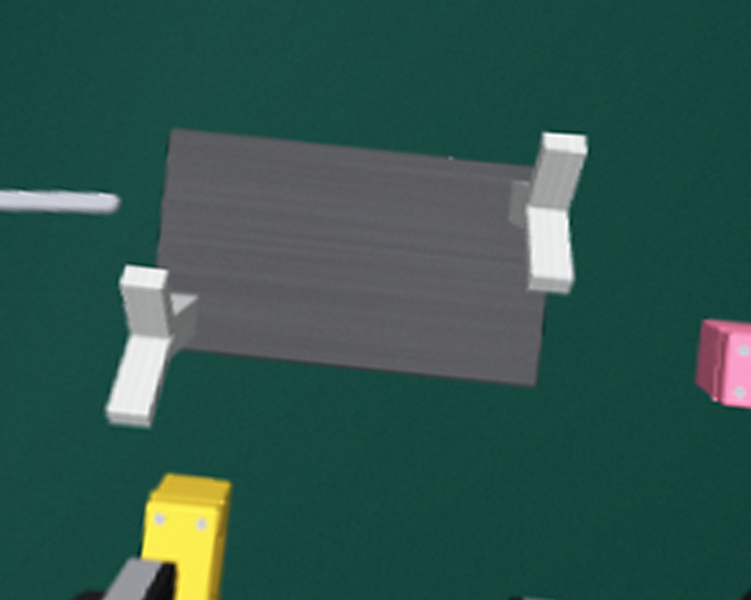

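```bash
python3 -c "
from h import *
to((.43,.18,.17,-1.8))
"
```

```text
[ [-0.04, -0.36, -4.07] , [-0.1931, -0.0051, 0.0702] ] n= 4.9
```

Call:
jog_arm(deltas=[[[0,0,-4.1],[-0.193,-0.005,0.0],0.05],[[0,0,-4.1],[-0.193,-0.005,0.0],0.05],[[0,0,-4.1],[-0.193,-0.005,0.02],0.05],[[0,0,-4.1],[-0.193,-0.005,0.05],0.05],[[0,0,-4.1],[-0.193,-0.005,0.07],0.05],[[0,0,-4.1],[-0.193,-0.005,0.07],0.05],[[0,0,-4.1],[-0.193,-0.005,0.07],0.05],[[0,0,-4.1],[-0.193,-0.005,0.07],0.05]])

```text
t: 32.03
tool_pos: [0.431, 0.18, 0.1711]
tool_rot: [-3.14, 0.048, -0.013]
contact_force: [0.3, 0.0, 0.4]
opening: 0.0499
```

```bash
python3 -c "
from h import *
st()
im,C=shot('wrist');save('w27',im,None,1.5)
o=ortho(im,C,.32,.54,.1,.26,.018,.0003);save('o9',o,None,1)
o=ortho(im,C,.40,.46,.15,.22,.03,.0001);save('o10',o,None,1)
st()
"
```

```text
t 32.03 p [0.431  0.18   0.1711] yaw -1.77 F [0.3 0.  0.4] tau [-0.02  0.01  0.05] open 0.0499 q [ 0.24 -0.3   2.04 -0.    1.4   0.27]
t 32.08 p [0.4323 0.1801 0.1722] yaw -1.8 F [1.  0.  1.4] tau [ 0.06 -0.   -0.01] open 0.0495 q [ 0.24 -0.3   2.04 -0.    1.4   0.27]
```

View pics/w27.png

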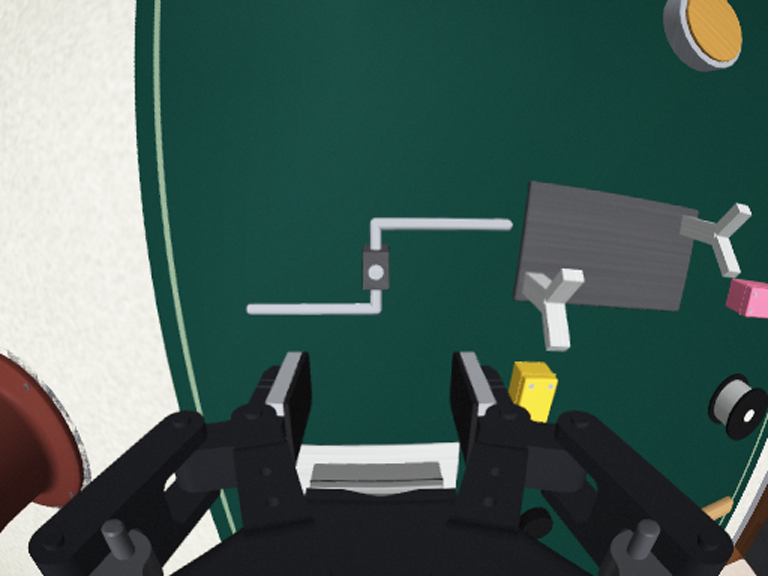

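View pics/o9.png

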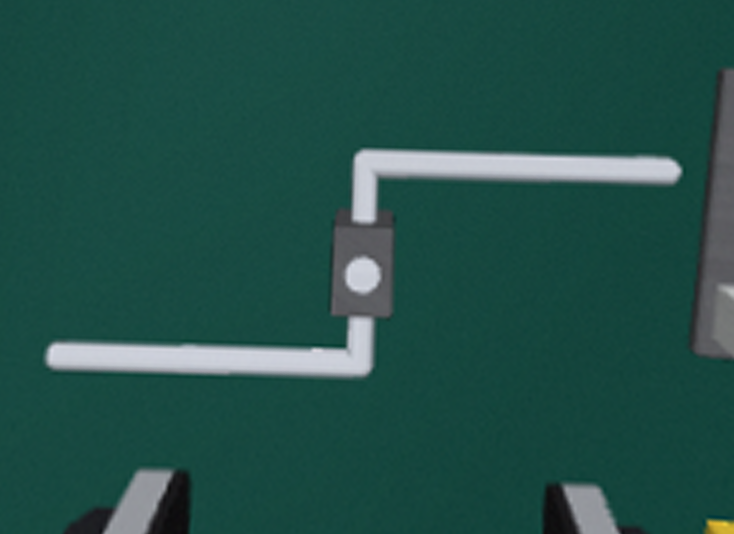

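View pics/o10.png

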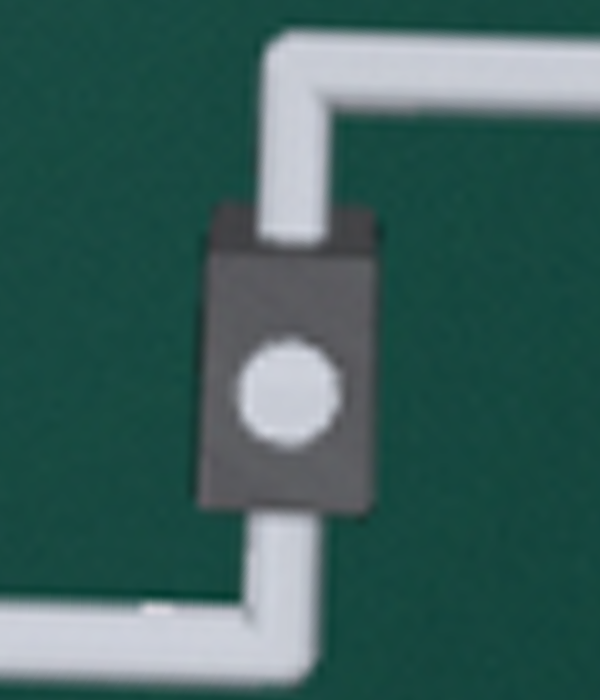

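```bash
python3 -c "
from h import *
to((.4285,.1815,.006,-1.7))
"
```

```text
[ [-0.08, -0.58, -0.1] , [-0.0055, -0.0011, 0.1661] ] n= 4.0
```

Call:
jog_arm(deltas=[[[0,-0.5,0],[-0.004,-0.001,0.04],0.05],[[0,-0.5,0],[-0.004,-0.001,0.08],0.05],[[0,-0.5,0],[-0.005,-0.001,0.11],0.05],[[0,-0.5,0],[-0.0055,-0.001,0.135],0.05],[[0,-0.5,0],[-0.0055,-0.001,0.145],0.05],[[0,-0.5,0],[-0.0055,-0.001,0.145],0.05]])

```text
t: 32.58
tool_pos: [0.4258, 0.1806, 0.0232]
tool_rot: [3.141, -0.051, -0.01]
contact_force: [-0.3, -0.3, -0.4]
opening: 0.0496
```

```bash
python3 -c "
from h import *
st();to((.4285,.1815,.006,-1.7))
im,C=shot('wrist');save('w28',im,None,1.5)
"
```

```text
t 32.58 p [0.4258 0.1806 0.0232] yaw -1.85 F [-0.3 -0.3 -0.4] tau [ 0.01  0.03 -0.04] open 0.0496 q [ 0.24 -0.1   2.14  0.    1.11  0.27]
[ [0.03, 0.37, -0.15] , [0.0028, -0.001, 0.0171] ] n= 0.4
```

View pics/w28.png

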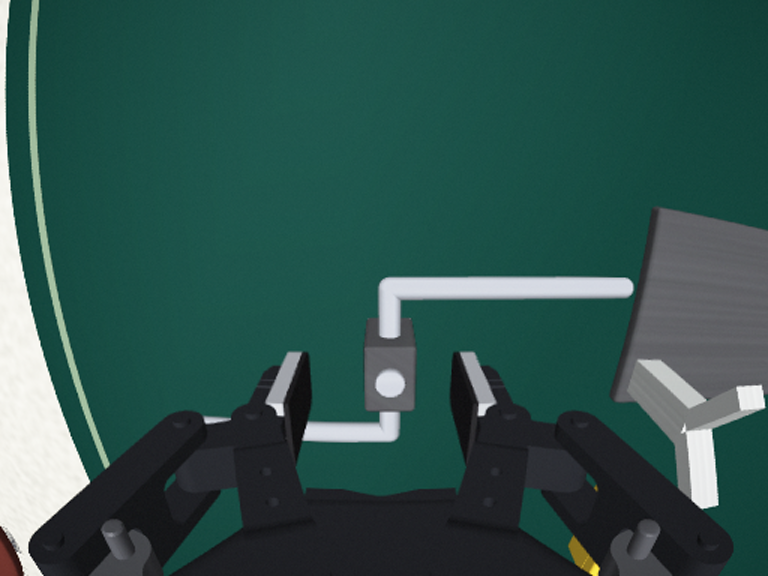

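Call:
jog_arm(deltas=[[[0,0.3,0],[0.0025,-0.001,0.01],0.05],[[0,0.3,0],[0.0025,-0.001,0.016],0.05],[[0,0.3,0],[0.0025,-0.001,0.017],0.05],[[0,0.3,0],[0.0025,-0.001,0.017],0.05],[[0,0.3,0],[0.0025,-0.001,0.017],0.01],[[0,0.3,0],[0.0025,-0.001,0.017],0.01],[[0,0.3,0],[0.0025,-0.001,0.017],0.01],[[0,0.3,0],[0.0025,-0.001,0.017],0.01],[[0,0.3,0],[0.0025,-0.001,0.017],0.01],[[0,0.3,0],[0.0025,-0.001,0.017],0.01]], squeeze=80)

```text
t: 33.47
tool_pos: [0.4284, 0.1821, 0.0079]
tool_rot: [-3.141, 0.049, -0.004]
contact_force: [-1.0, -0.3, 6.3]
opening: 0.0161
```

```bash
python3 -c "
from h import *
st()
"
```

```text
t 33.47 p [0.4284 0.1821 0.0079] yaw -1.8 F [-1.  -0.3  6.3] tau [-0.04  0.2   0.02] open 0.0161 q [ 0.24 -0.07  2.14 -0.    1.07  0.27]
```

Call:
jog_arm(deltas=[[[0,0,0],[0,0,-0.01],0.01],[[0,0,0],[0,0,-0.035],0.01],[[0,0,0],[0,0,-0.07],0.01],[[0,0,0],[0,0,-0.11],0.01],[[0,0,0],[0,0,-0.14],0.01],[[0,0,0],[0,0,-0.15],0.01],[[0,0,0],[0,0,-0.15],0.01],[[0,0,0],[0,0,-0.15],0.01]])

```text
t: 34.13
tool_pos: [0.4268, 0.1817, 0.1558]
tool_rot: [3.141, -0.049, -0.001]
contact_force: [0.2, -1.0, -2.3]
opening: 0.0166
```

```bash
python3 -c "
from h import *
st()
im,C=shot('wrist');save('w29',im,None,1.5)
st()
to((.6145,.186,.15,-6.1))
"
```

```text
t 34.13 p [0.4268 0.1817 0.1558] yaw -1.8 F [ 0.2 -1.  -2.3] tau [-0.    0.01  0.01] open 0.0166 q [ 0.24 -0.29  2.05 -0.    1.38  0.27]
t 34.18 p [0.4259 0.1815 0.1544] yaw -1.8 F [-0.9 -0.2 -3.1] tau [-0.01  0.03 -0.02] open 0.016 q [ 0.24 -0.29  2.06 -0.    1.38  0.27]
[ [0.07, 0.17, 4.3] , [0.1883, -0.0105, 0.0038] ] n= 4.5
```

View pics/w29.png

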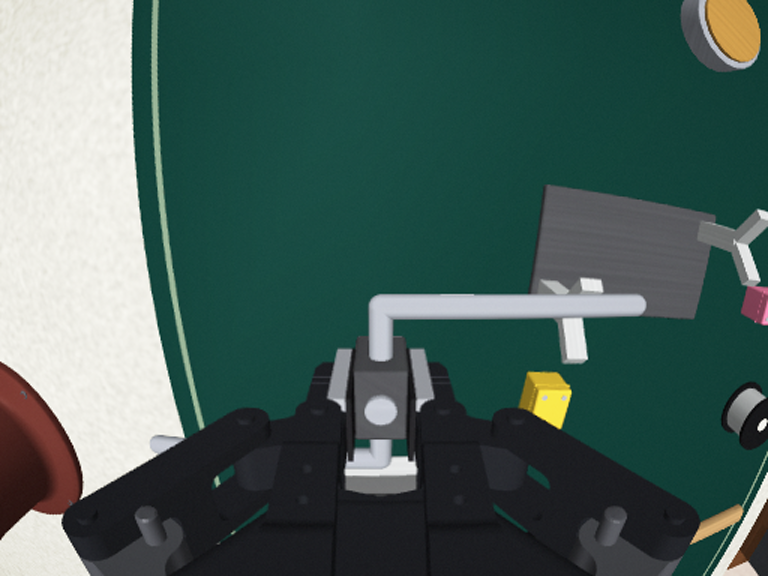

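```bash
python3 -c "
from h import *
print([intool(u,-.0101).round(4)[:2].tolist() for u in ((381,304),(500,307),(645,305),(382,460))])
print([intool(u,-.0221).round(4)[:2].tolist() for u in ((354,374),(408,374),(357,438),(404,438),(380,410))])
"
```

```text
[[0.0, -0.0297], [0.0387, -0.0286], [0.0952, -0.0286], [0.0004, 0.0324]]
[[-0.0083, -0.0111], [0.0083, -0.0111], [-0.0079, 0.0132], [0.0076, 0.0132], [-0.0003, 0.002]]
```

Call:
jog_arm(deltas=[[[0,0,1],[0.02,-0.001,0],0.01],[[0,0,2],[0.05,-0.003,0],0.01],[[0,0,3],[0.085,-0.005,0],0.01],[[0,0,4],[0.12,-0.007,0],0.01],[[0,0,4.3],[0.15,-0.009,0],0.01],[[0,0,4.3],[0.175,-0.011,0],0.01],[[0,0,4.3],[0.189,-0.0118,0],0.01],[[0,0,4.3],[0.189,-0.0118,0.02],0.01],[[0,0,4.3],[0.189,-0.0118,0.04],0.01],[[0,0,4.3],[0.189,-0.0118,0.055],0.01],[[0,0,4.3],[0.189,-0.0118,0.055],0.01],[[0,0,4.3],[0.189,-0.0118,0.055],0.01]])

```text
t: 35.18
tool_pos: [0.6144, 0.1873, 0.0984]
tool_rot: [3.136, -0.167, -0.009]
contact_force: [-0.0, -0.5, -1.2]
opening: 0.0166
```

```bash
python3 -c "
from h import *
st()
im,C=shot('wrist');save('w30',im,None,1.5)
st()
to((.6154,.1874,.07,-6.1))
im,C=shot('side');save('d3',im,(130,180,330,330),4)
im,C=shot('scene');save('s3',im,(230,90,390,210),5)
"
```

```text
t 35.18 p [0.6144 0.1873 0.0984] yaw -6.1 F [-0.  -0.5 -1.2] tau [-0.04 -0.03  0.01] open 0.0166 q [ 0.18  0.21  1.67 -0.    1.27  0.29]
t 35.23 p [0.6159 0.1876 0.1007] yaw -6.1 F [-0.5 -0.4 -0.6] tau [ 0.05 -0.02  0.03] open 0.0162 q [ 0.18  0.21  1.67 -0.    1.27  0.29]
[ [0.03, 0.09, 0.0] , [-0.0004, 0.0002, 0.0307] ] n= 0.7
```

View pics/w30.png

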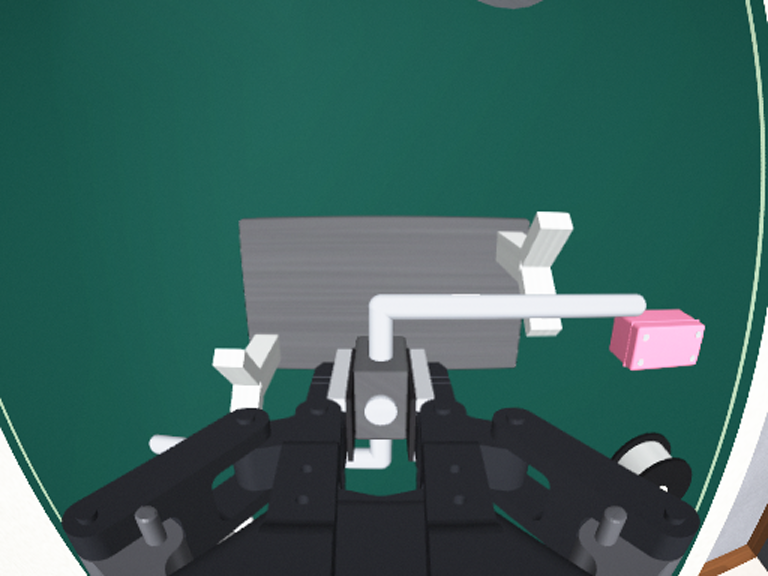

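View pics/d3.png

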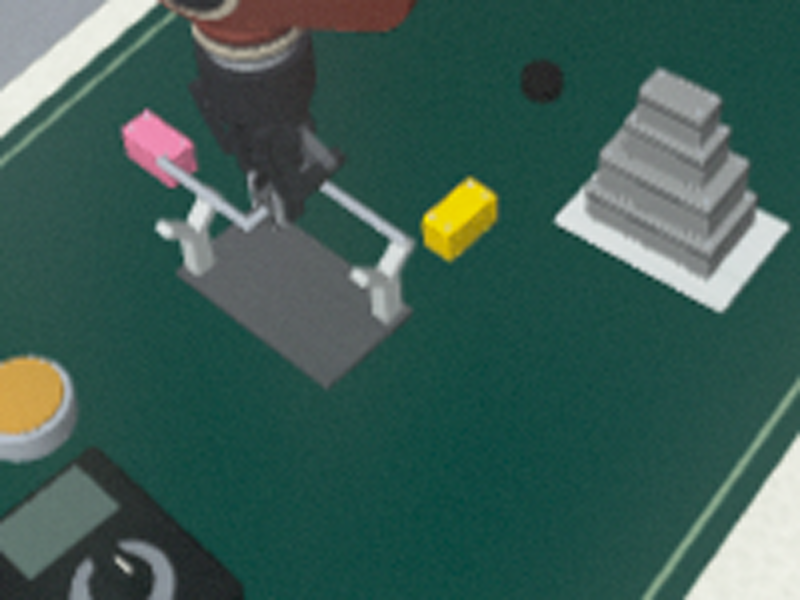

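View pics/s3.png

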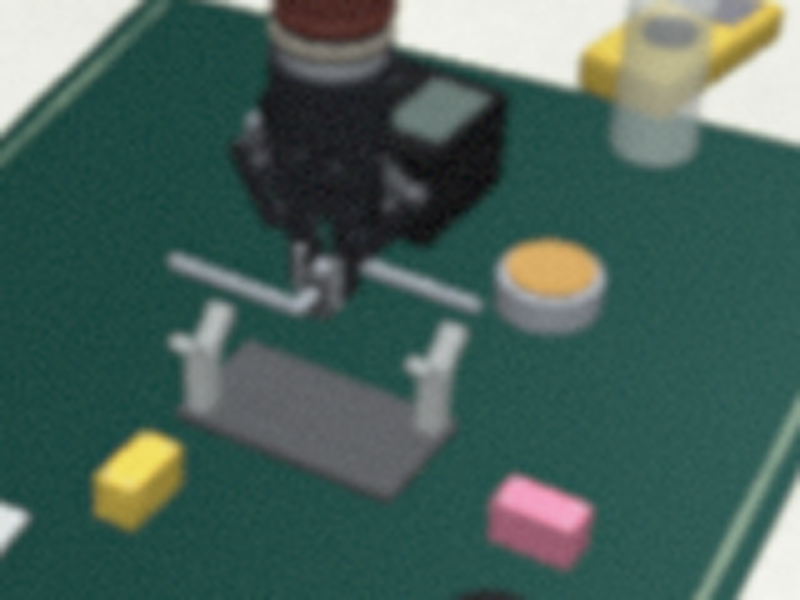

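```bash
python3 -c "
from h import *
p,M=tool();p=np.array([.6152,.1875,.0995])
C=cam('wrist',(p,M))
a=hit(C,np.array((554,221))/1.5,.076);b=hit(C,np.array((543,326))/1.5,.076)
print(a,b,(a+b)/2, np.linalg.norm(a-b))
m=(a+b)/2
# crank origin implied = m - R(-6)(68,30)
Rm=R.from_euler('z',-6,degrees=True).as_matrix()
print(m-Rm@[.068,.03,0])
for uv in((541,220),(569,213),(573,228)):print(uv,hit(C,np.array(uv)/1.5,.076))
"
```

```text
[0.68917401 0.23244387 0.076     ] [0.68422427 0.18815457 0.076     ] [0.68669914 0.21029922 0.076     ] 0.044565038586608305
[0.61593579 0.1875715  0.076     ]
(541, 220) [0.6835535  0.23323825 0.076     ]
(569, 213) [0.69592193 0.23524574 0.076     ]
(573, 228) [0.6976067  0.22901141 0.076     ]
```

Call:
jog_arm(deltas=[[[0,0,0],[0.0002,-0.0004,0.015],0.01],[[0,0,0],[0.0002,-0.0004,0.03],0.01],[[0,0,0],[0.0002,-0.0004,0.04],0.01],[[0,0,0],[0.0002,-0.0004,0.045],0.01],[[0,0,0],[0.0002,-0.0004,0.045],0.01],[[0,0,0],[0.0002,-0.0004,0.045],0.01]], squeeze=60)

```text
t: 35.83
tool_pos: [0.6166, 0.188, 0.0561]
tool_rot: [3.137, -0.167, -0.001]
contact_force: [0.8, 1.0, -2.2]
opening: 0.0166
```

```bash
python3 -c "
from h import *
st()
"
```

```text
t 35.83 p [0.6166 0.188  0.0561] yaw -6.11 F [ 0.8  1.  -2.2] tau [ 0.02  0.03 -0.01] open 0.0166 q [ 0.18  0.26  1.69 -0.    1.19  0.29]
```

Call:
jog_arm(deltas=[[[0,0,0],[0,0,0.002],0.01],[[0,0,0],[0,0,0.004],0.01],[[0,0,0],[0,0,0.0045],0.01],[[0,0,0],[0,0,0.0045],0.01]])

```text
t: 36.17
tool_pos: [0.6172, 0.1881, 0.0528]
tool_rot: [-3.137, 0.167, -0.002]
contact_force: [0.5, -0.7, -2.4]
opening: 0.0161
```

```bash
python3 -c "
from h import *
st()
"
```

```text
t 36.17 p [0.6172 0.1881 0.0528] yaw -6.1 F [ 0.5 -0.7 -2.4] tau [0.02 0.01 0.02] open 0.0161 q [ 0.18  0.26  1.69 -0.    1.19  0.29]
```

Call:
jog_arm(deltas=[[[0,0,0],[-0.001,0,0.001],0.01],[[0,0,0],[-0.001,0,0.002],0.01],[[0,0,0],[-0.001,0,0.0025],0.01],[[0,0,0],[-0.001,0,0.0025],0.01]])

```text
t: 36.5
tool_pos: [0.6164, 0.1879, 0.051]
tool_rot: [3.137, -0.167, 0.002]
contact_force: [-1.9, -2.7, 4.8]
opening: 0.0163
```

```bash
python3 -c "
from h import *
st()
"
```

```text
t 36.5 p [0.6164 0.1879 0.051 ] yaw -6.09 F [-1.9 -2.7  4.8] tau [-0.41  0.54  0.06] open 0.0163 q [ 0.18  0.26  1.69 -0.    1.18  0.29]
```

Call:
jog_arm(deltas=[[[0,0,0],[-0.0003,0.0006,0.0005],0.01],[[0,0,0],[-0.0003,0.0006,0.0008],0.01],[[0,0,0],[-0.0003,0.0006,0.0008],0.01]], squeeze=30)

```text
t: 36.75
tool_pos: [0.6165, 0.1874, 0.0505]
tool_rot: [3.137, -0.167, 0.004]
contact_force: [-2.3, -3.0, 5.9]
opening: 0.0158
```

```bash
python3 -c "
from h import *
st()
"
```

```text
t 36.75 p [0.6165 0.1874 0.0505] yaw -6.1 F [-2.3 -3.   5.9] tau [-0.47  0.56  0.08] open 0.0158 q [ 0.18  0.26  1.7  -0.    1.18  0.29]
```

Release, then rise.

Call:
jog_arm(deltas=[[[0,0,0],[0,0,0],0.022],[[0,0,0],[0,0,0],0.03],[[0,0,0],[0,0,0],0.04],[[0,0,0],[0,0,0],0.045],[[0,0,0],[0,0,0],0.045],[[0,0,0],[0,0,-0.01],0.045],[[0,0,0],[0,0,-0.04],0.045],[[0,0,0],[0,0,-0.08],0.045],[[0,0,0],[0,0.01,-0.11],0.045],[[0,0,0],[0,0.03,-0.12],0.045],[[0,0,0],[0,0.03,-0.12],0.045],[[0,0,0],[0,0.03,-0.12],0.045]])

```text
t: 37.75
tool_pos: [0.6131, 0.1575, 0.171]
tool_rot: [-3.136, 0.169, -0.006]
contact_force: [-0.3, 0.1, -0.8]
opening: 0.045
```

```bash
python3 -c "
from h import *
st()
im,C=shot('wrist');save('w31',im,None,1.5)
o=ortho(im,C,.5,.73,.1,.27,.060,.0003);save('o11',o,None,1)
o=ortho(im,C,.5,.73,.1,.27,.076,.0003);save('o12',o,None,1)
"
```

```text
t 37.75 p [0.6131 0.1575 0.171 ] yaw -6.18 F [-0.3  0.1 -0.8] tau [ 0.    0.03 -0.01] open 0.045 q [0.13 0.11 1.65 0.   1.37 0.24]
```

View pics/w31.png

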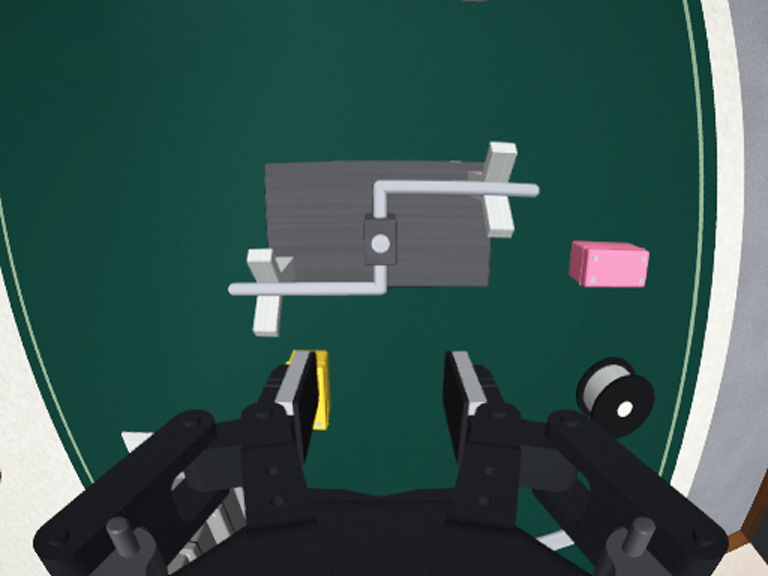

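View pics/o11.png

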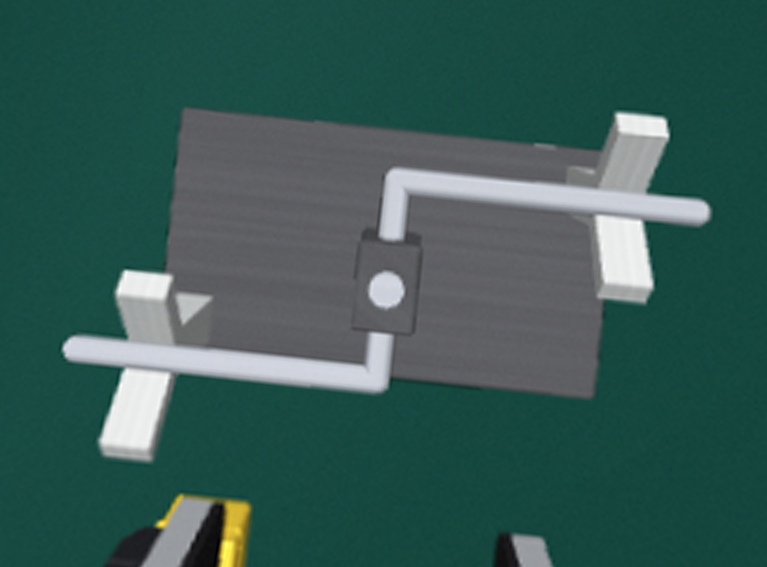

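View pics/o12.png

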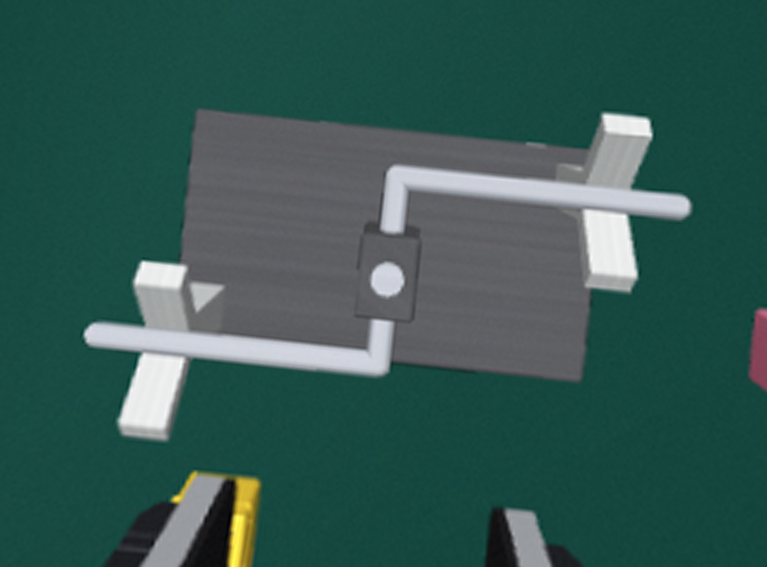

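Call:
jog_arm(deltas=[[[0,0,0],[0,0.0,-0.04],0.045],[[0,0,0],[0,0.0,-0.08],0.045],[[0,0,0],[-0.02,0.0,-0.12],0.045],[[0,0,0],[-0.04,0.04,-0.15],0.045],[[0,0,0],[-0.1,0.35,-0.17],0.045],[[0,0,0],[-0.1,0.35,-0.17],0.045],[[0,0,0],[-0.1,0.35,-0.17],0.045],[[0,0,0],[-0.1,0.35,-0.17],0.045],[[0,0,0],[-0.1,0.35,-0.17],0.045],[[0,0,0],[-0.1,0.35,-0.17],0.045],[[0,0,0],[-0.1,0.35,-0.17],0.045],[[0,0,0],[-0.1,0.35,-0.17],0.045]])

```text
t: 38.8
tool_pos: [0.4745, -0.1808, 0.3373]
tool_rot: [-3.136, 0.167, 0.003]
contact_force: [-0.2, -0.1, -0.3]
opening: 0.0451
```

```bash
python3 -c "
from h import *
st()
im,C=shot('side');save('d4',im,None,1.5);save('d4c',im,(100,180,340,370),3.3)
im,C=shot('scene');save('s4',im,None,1.5);save('s4c',im,(180,80,380,230),4)
"
```

```text
t 38.8 p [ 0.4745 -0.1808  0.3373] yaw -6.09 F [-0.2 -0.1 -0.3] tau [-0.02 -0.03 -0.01] open 0.0451 q [-0.51 -0.27  1.74  0.    1.68 -0.4 ]
```

View pics/d4c.png

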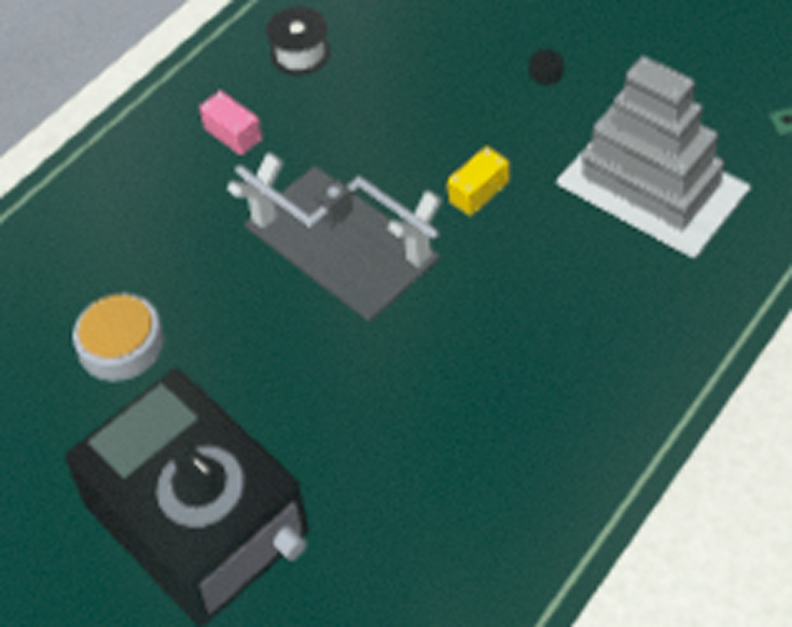

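View pics/s4c.png

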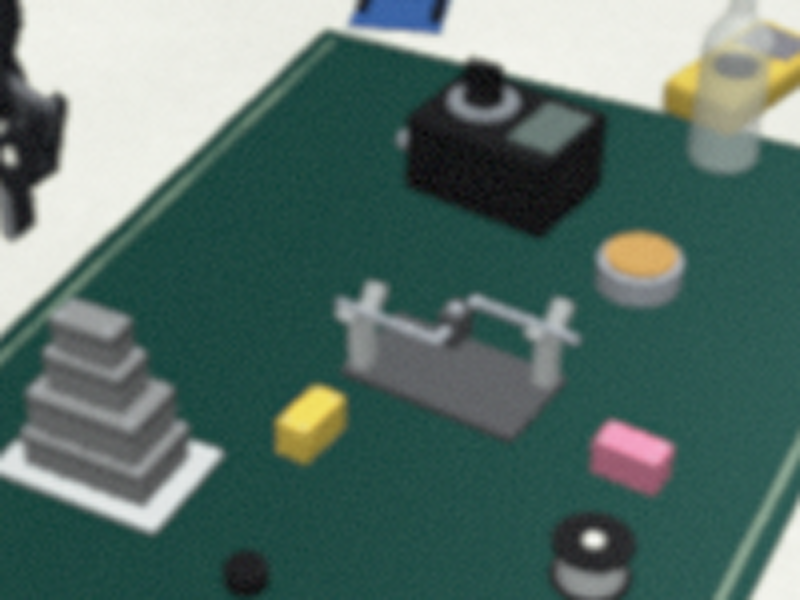

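View pics/s4.png

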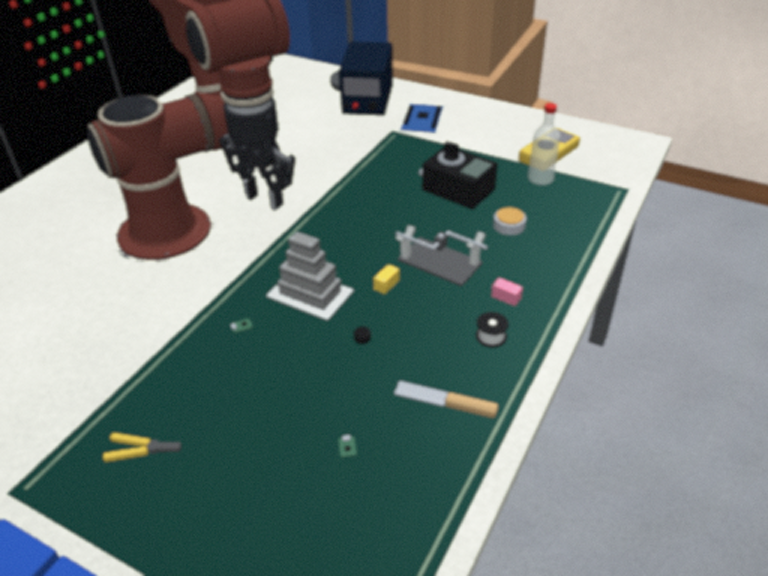

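```bash
python3 -c "
from h import *
im=cv2.imread('pics/w7.png')[:,:,::-1];save('w7c',im,(310,230,450,370),5)
o=ctrl.get_obs();print(o['dq'].round(3))"
```

```text
[ 0.079 -0.     0.009  0.054  0.006  0.051]
```

View pics/w7c.png

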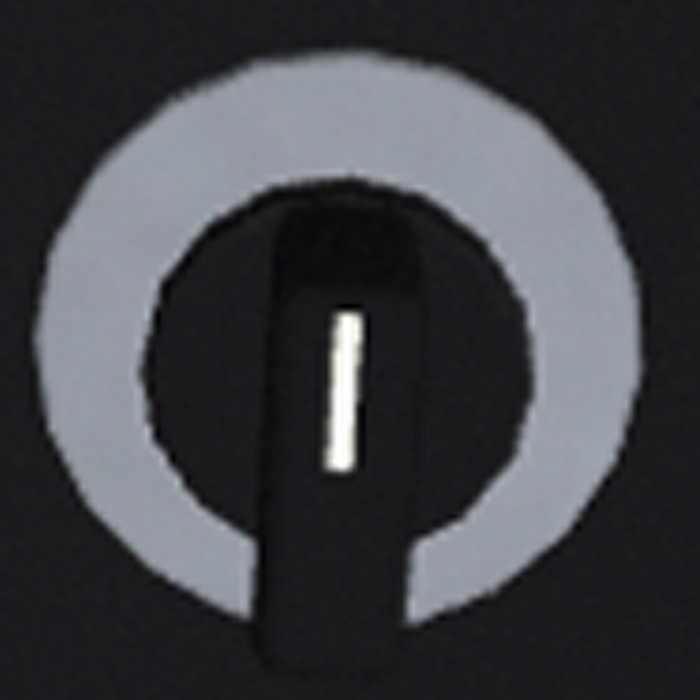

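Call:
jog_arm(deltas=[[[0,0,0],[0,0,0],0.045],[[0,0,0],[0,0,0],0.045],[[0,0,0],[0,0,0],0.045],[[0,0,0],[0,0,0],0.045],[[0,0,0],[0,0,0],0.045],[[0,0,0],[0,0,0],0.045]])

```text
t: 39.4
tool_pos: [0.4759, -0.1787, 0.339]
tool_rot: [-3.137, 0.165, -0.001]
contact_force: [-0.4, -0.8, 1.2]
opening: 0.0448
```

```bash
python3 -c "
from h import *
im,C=shot('scene');save('s5',im,None,1.5)
st();print(job.finish_job())"
```

```text
t 39.45 p [ 0.4759 -0.1789  0.3391] yaw -6.03 F [-0.9 -0.9  0. ] tau [ 0.01  0.   -0.02] open 0.0445 q [-0.51 -0.27  1.73  0.    1.68 -0.4 ]
the job is handed in; nothing more can be done
None
```

View pics/s5.png

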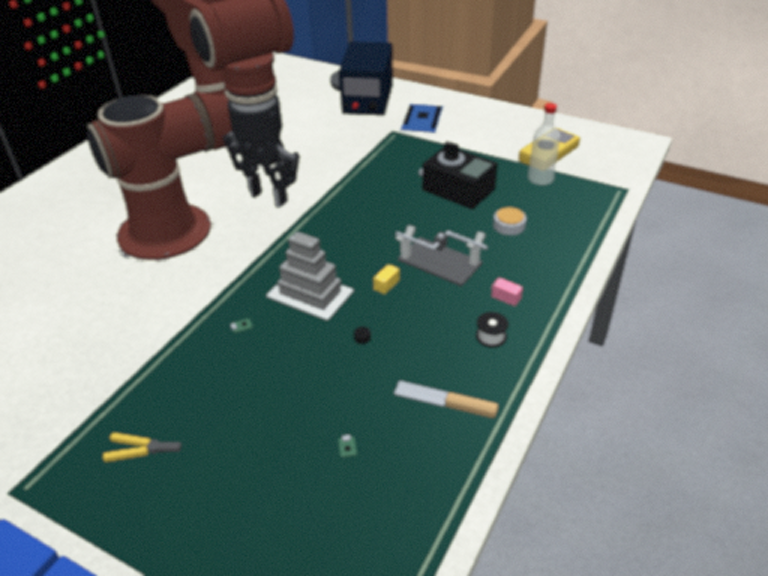

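The job is done and handed in at t ≈ 39 s, with the arm clear of everything.

- **Knob:** I turned it anticlockwise about 120° until it hit the stop. The wrist torque rose from about 0.03 to 8.5 N m. That push ran roughly 20° past the stop, so the fingers twisted on the bar before I eased back and let go. The picture right after release showed the pointer where the stop should be. The last scene and side views are too coarse to read the angle exactly.
- **Cases:** Four were out (a, b, d and e; case_c was absent). They are stacked a, b, d, e on the plate. After each placing, the wrist camera put their centres within about 1 mm of each other, aligned with the plate and with no overhang.
- **Crank:** It lies in both V notches, with its centre about 1 mm from the rest's centre. One angle estimate, from the rod tips, came out 6.6° off square. The rods themselves and the rest both read about 6°, so I take that as measuring error.
- **Other things:** The last scene picture shows everything else where it was, and neither the crank nor case_a was knocked.

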